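Share the filled pigment pots evenly on the bench balance

ROBOT

A 7-joint arm with a two-finger parallel gripper is mounted at the origin on the work surface; the furniture and walls round the work are solid. World frame = base frame: x ahead of the robot, y to its left, z up, the work surface at z = 0. Lengths are in mm, angles in degrees, forces in N, time in s.
With the tool pointing down it reaches from about 425 to 875 mm from the base axis. Payload 9.9 kg.
Tool frame: the origin (TCP) lies midway between the tips of the shut fingers; the grasp point (between the pads) lies 19 mm behind it (ctrl.pinch_z is the distance from the TCP to the grasp point, in mm); z points along the fingers, y is the line along which they close (so a half turn about z gives the same grasp; the last joint's range is limited). The gripper opens to 85 mm and grips with 20 to 120 N. Pads are 22 mm wide; open, the fingers measure 114 mm over their backs; the gripper's body (76 mm by 85 mm) begins 54 mm behind the grasp point. The pads swing forward as they close: fully open they stand 13 mm farther back than shut.
Start: joints at [-71.322, 32.985, 1.427, 82.34, -0.859, 64.687, -3.237], TCP at [268.931, 619.117, 231.289] pointing down, gripper open.
Joint ranges: [-157.87, 157.87], [-19.46, 123.44], [-87.15, 90], [11.01, 140.99], [-62.26, 242.26], [9.8, 113.94], [-161.44, 161.44]. Speed limits (degrees/s): [127.2, 127.2, 172.46, 172.46, 180, 180, 180].

INTERFACE

Orientations are given as a 3x3 rotation matrix whose columns are the frame's x, y, z axes.
In Python, from cell import ctrl, grab_frame gives the robot as it stands.
- The arm moves only by the tool apply_moves, never from a script. Its argument "moves" is a list of rows, each a list of 2 entries, a list of its own where there are three numbers: the shift along the tool's x, y, z in mm, then the turn, a rotation vector about the tool's x, y, z in rad. In form: [[[x, y, z], [ax, ay, az]], ...]. A call has 1 to 5 rows; each row is the pose to reach, as a shift and turn from the pose commanded when the call began, along the tool's axes at that moment; what a row does not reach only later rows make up. A row lasts 1/10 s, in which the tool goes at most 50 mm and 8.59 degrees, less where a joint would pass 70% of its speed; a pose out of reach is approached as far as the arm can. A call with a gripper value outside its range is refused whole. "hand" is the opening, from -1 (shut) to 1 (fully open), set as the call begins (left out, the last holds). The fingers move at their own pace and stop on an object; "force" is the grip in N (left out, the last holds). Time passes only in rows, so rows that repeat a pose let the fingers close. It gives the time, the measured TCP pose, the force, the opening and the grip force at its end, in the units of the state.
- ctrl.observe(): the state, without advancing time (a new reading comes with each control period).
- grab_frame(name): name is "scene" or "top" or "wrist"; returns a dict with "pixels" (384x512x3 uint8, red, green, blue), "range_z" (384x512 float32, mm along the optical axis (not along the pixel's ray), 0 where there is no reading), "fov_y" (degrees; the focal length in pixels is half the picture's height over the tangent of half this angle, whatever the lens; pixels are square), "cx", "cy" (the principal point, pixels), "dist" ([k1, k2, p1, p2, k3] as OpenCV has them; the pictures are not rectified), "pose" (4x4, takes a point from camera to world coordinates). Camera axes: x right, y down, z forward; pixel columns grow to the right and rows downward; lengths in mm; the calibration is good to about 2 mm. A picture is of the moment at which its call begins.
- ctrl.job_done(): hands the job in; it is judged then, once.
The state is a dict: "time": time; "q": joint angles; "joint_velocities": joint speeds; "effort": joint torques, N m; "eef_pos": TCP position; "orientation": TCP orientation; "force": force on the tool from outside, world axes, zero at the start; "moment": the same for the moment, N m; "gripper_width": finger opening in mm; "finger_force": force on a finger pad.
Only numpy, scipy, OpenCV 4.12 (cv2) and the standard library are available. Lean on these libraries where they do the work, as an engineer would, in place of code of your own. Each camera call takes 0.05 s, during which the arm holds its last target. There are 200 camera calls.

TASK

The left pan of the balance has been taken off: seat it fully down on its carrier, on the two pegs with its tab outward. Put every pigment pot from the bench onto the balance and move pots between the two pans until all of them stand upright in the pans and the balance rests level. Leave the mug, the tape and the offcut alone.

Things in the scene. Friction and masses are not known exactly. Their poses are not given: they have to be found in the camera images.
- ochre_a: Large yellow pigment pot with dark lid, 57 mm across (body 54), 80 tall, lid fixed; filled, weighs 200 g (within 4 %); starts in the fixed right pan. Origin: centre of its underside; z up when upright.
- white_a: Large white pigment pot with white lid, 57 mm across (body 54), 80 tall, lid fixed; filled, weighs 200 g (within 4 %); starts in the fixed right pan. Origin: centre of its underside; z up when upright.
- blue_a: Large blue pigment pot with beige lid, 63 mm across (body 60), 72 tall, lid fixed; filled, weighs 200 g (within 4 %); starts in the fixed right pan. Origin: centre of its underside; z up when upright.
- blue_b: Large blue pigment pot with beige lid, 63 mm across (body 60), 72 tall, lid fixed; filled, weighs 200 g (within 4 %); starts in the fixed right pan. Origin: centre of its underside; z up when upright.
- ochre_b: Large yellow pigment pot with dark lid, 57 mm across (body 54), 80 tall, lid fixed; filled, weighs 200 g (within 4 %); starts on the bench or is absent. Origin: centre of its underside; z up when upright.
- white_b: Large white pigment pot with white lid, 57 mm across (body 54), 80 tall, lid fixed; filled, weighs 200 g (within 4 %); starts on the bench or is absent. Origin: centre of its underside; z up when upright.
- blue_c: Large blue pigment pot with beige lid, 63 mm across (body 60), 72 tall, lid fixed; filled, weighs 200 g (within 4 %); starts on the bench or is absent. Origin: centre of its underside; z up when upright.
- red_small: Small red pigment pot with white lid, 51 mm across (body 48), 64 tall, lid fixed; filled, weighs 100 g (within 4 %); starts on the bench. Origin: centre of its underside; z up when upright.
- green_small: Small green pigment pot with red lid, 51 mm across (body 48), 64 tall, lid fixed; filled, weighs 100 g (within 4 %); starts on the bench. Origin: centre of its underside; z up when upright.
- loose_pan: The balance's removable left pan: square aluminium tray 160 x 160 mm, 120 g; floor 10 mm thick, rim 24 mm high over the underside and 4 mm thick. Two 15 mm through holes in the floor at x = +66 and -66 mm, y = 0. A black upright grip tab, 50 mm long (along x), 10 mm thick (along y), stands on the +y side: centre y = +83 mm, from 6 to 54 mm above the underside. Origin: centre of its underside. Starts flat on the bench.
- loose_pan_tab (a point): Middle of the grip tab of the loose pan, 36 mm above the pan's underside; frame as the pan's (tab is 10 mm thick along y).
- loose_pan_floor (a point): Centre of the loose pan's inner floor, frame as the pan's (inside 152 x 152 mm).
- left_seat (a point): Centre of the top of the balance's left carrier plate (156 x 75 mm), where the loose pan's underside belongs, its tab outward (+y). Frame moves with the carrier; x and y are the balance's own axes, z up. Two brass pegs, 10 mm across, 9 mm tall, taper-topped, stand at x = +66 and -66 mm, y = 0, and enter the pan's holes with 2.5 mm play all round.
- right_pan_floor (a point): Centre of the inner floor of the fixed right pan (like the loose pan, inside 152 x 152 mm, rim 14 mm over the floor, tab on its -y side); four pots stand in it two by two, 76 mm apart. The pots present can always be shared into equal weights with at most four a pan. x, y are the balance's own axes.
- balance: Green two-pan bench balance, base 130 x 360 mm, fixed to the bench. Origin: centre of its underside; left carrier at y = +110 mm, right pan at y = -110 mm. A pillar 18 mm thick stands between the pans up to 155 mm, its scale plate to 183 mm. Carrier top is 105 mm above the bench when level. Pans stay horizontal as they rise and sink.
- left_arm (a joint): Height of the left carrier over its level position, m: 0 = balance level, positive = left side high, right side low by the same; stops at +0.016 and -0.016. With the pan seated it settles within about 1 s at 5 mm for each 100 g of difference. Starts at +0.016.
- mug: Decorated mug, bystander, 97 mm tall, at the left.
- tape: Roll of tape, bystander, 90 mm across, 25 mm tall, at the far right.
- offcut: Wooden offcut, bystander, 55 x 70 x 18 mm, in front of the robot.

How it is judged (in metres and radians):
On the way:
1. the loose pan is seated on the left carrier's pegs (horizontal distance between loose_pan and left_seat below 0.006 m and z of loose_pan in the frame of left_seat between -0.004 and 0.004 m and angle between the x axis of loose_pan and the x axis of left_seat, either way round below 0.12 rad and y of loose_pan_tab in the frame of left_seat above 0.06 m), for 0.2 s.
At the end, for the whole second after the job is handed in: The loose pan is seated on the left carrier (centre within 6 mm, height within 4 mm, turned less than 0.12 rad, tab outward), every pot present stands upright (within 0.15 rad) on the floor of one of the two pans, and the balance is at rest within 4 mm of level (all of step 1 and value of joint left_arm between -0.004 and 0.004 m and velocity of joint left_arm between -0.01 and 0.01 m/s and ((x of ochre_a in the frame of loose_pan_floor between -0.078 and 0.078 m and y of ochre_a in the frame of loose_pan_floor between -0.078 and 0.078 m and z of ochre_a in the frame of loose_pan_floor between -0.006 and 0.006 m) or (x of ochre_a in the frame of right_pan_floor between -0.078 and 0.078 m and y of ochre_a in the frame of right_pan_floor between -0.078 and 0.078 m and z of ochre_a in the frame of right_pan_floor between -0.006 and 0.006 m)) and angle between each of ochre_a, white_a, blue_a, blue_b, ochre_b, white_b, blue_c, red_small, green_small's own z axis and vertical below 0.15 rad and linear speed of each of ochre_a, white_a, blue_a, blue_b, ochre_b, white_b, blue_c, red_small, green_small below 0.03 m/s and ((x of white_a in the frame of loose_pan_floor between -0.078 and 0.078 m and y of white_a in the frame of loose_pan_floor between -0.078 and 0.078 m and z of white_a in the frame of loose_pan_floor between -0.006 and 0.006 m) or (x of white_a in the frame of right_pan_floor between -0.078 and 0.078 m and y of white_a in the frame of right_pan_floor between -0.078 and 0.078 m and z of white_a in the frame of right_pan_floor between -0.006 and 0.006 m)) and ((x of blue_a in the frame of loose_pan_floor between -0.078 and 0.078 m and y of blue_a in the frame of loose_pan_floor between -0.078 and 0.078 m and z of blue_a in the frame of loose_pan_floor between -0.006 and 0.006 m) or (x of blue_a in the frame of right_pan_floor between -0.078 and 0.078 m and y of blue_a in the frame of right_pan_floor between -0.078 and 0.078 m and z of blue_a in the frame of right_pan_floor between -0.006 and 0.006 m)) and ((x of blue_b in the frame of loose_pan_floor between -0.078 and 0.078 m and y of blue_b in the frame of loose_pan_floor between -0.078 and 0.078 m and z of blue_b in the frame of loose_pan_floor between -0.006 and 0.006 m) or (x of blue_b in the frame of right_pan_floor between -0.078 and 0.078 m and y of blue_b in the frame of right_pan_floor between -0.078 and 0.078 m and z of blue_b in the frame of right_pan_floor between -0.006 and 0.006 m)) and ((x of ochre_b in the frame of loose_pan_floor between -0.078 and 0.078 m and y of ochre_b in the frame of loose_pan_floor between -0.078 and 0.078 m and z of ochre_b in the frame of loose_pan_floor between -0.006 and 0.006 m) or (x of ochre_b in the frame of right_pan_floor between -0.078 and 0.078 m and y of ochre_b in the frame of right_pan_floor between -0.078 and 0.078 m and z of ochre_b in the frame of right_pan_floor between -0.006 and 0.006 m)) and ((x of white_b in the frame of loose_pan_floor between -0.078 and 0.078 m and y of white_b in the frame of loose_pan_floor between -0.078 and 0.078 m and z of white_b in the frame of loose_pan_floor between -0.006 and 0.006 m) or (x of white_b in the frame of right_pan_floor between -0.078 and 0.078 m and y of white_b in the frame of right_pan_floor between -0.078 and 0.078 m and z of white_b in the frame of right_pan_floor between -0.006 and 0.006 m)) and ((x of blue_c in the frame of loose_pan_floor between -0.078 and 0.078 m and y of blue_c in the frame of loose_pan_floor between -0.078 and 0.078 m and z of blue_c in the frame of loose_pan_floor between -0.006 and 0.006 m) or (x of blue_c in the frame of right_pan_floor between -0.078 and 0.078 m and y of blue_c in the frame of right_pan_floor between -0.078 and 0.078 m and z of blue_c in the frame of right_pan_floor between -0.006 and 0.006 m)) and ((x of red_small in the frame of loose_pan_floor between -0.078 and 0.078 m and y of red_small in the frame of loose_pan_floor between -0.078 and 0.078 m and z of red_small in the frame of loose_pan_floor between -0.006 and 0.006 m) or (x of red_small in the frame of right_pan_floor between -0.078 and 0.078 m and y of red_small in the frame of right_pan_floor between -0.078 and 0.078 m and z of red_small in the frame of right_pan_floor between -0.006 and 0.006 m)) and ((x of green_small in the frame of loose_pan_floor between -0.078 and 0.078 m and y of green_small in the frame of loose_pan_floor between -0.078 and 0.078 m and z of green_small in the frame of loose_pan_floor between -0.006 and 0.006 m) or (x of green_small in the frame of right_pan_floor between -0.078 and 0.078 m and y of green_small in the frame of right_pan_floor between -0.078 and 0.078 m and z of green_small in the frame of right_pan_floor between -0.006 and 0.006 m))); the robot touches nothing.
It fails at once if a bystander (mug, tape, offcut) is displaced more than 6 cm (distance of any of mug, tape, offcut from where it was at the start of the episode above 0.06 m).
Of ochre_b, white_b, blue_c only 1 to 2 are there at a start; the rules pass over those that are not, and their reading is None.
At some moment in a run one of blue_c, red_small, green_small may be knocked a few centimetres aside while the robot is not near it.
It also fails if it takes over 192 s, if anything falls off the work surface, if the arm or the gripper's body presses on something with over 40 N, if the wrist force passes 120 N, or if a joint passes its speed limit or range.

## Working session

There is one attempt and no reset: what is moved stays moved. The work goes in short steps, Python scripts to look and compute and a tool call to move; the robot and the scene stay as the last step left them, time stands still between calls to the robot, and variables do not carry over. Pictures are saved under pics/ and viewed, at most 17 in all, crops included, and the job is handed in when it is done.

Besides the shell and the picture viewer there is one more tool, called after ">>>" in YAML: its name, and indented under it one key for each argument. apply_moves: Moves the arm, as the interface text tells. Its arguments: {"type":"object","properties":{"moves":{"type":"array"},"hand":{"type":"number"},"force":{"type":"number"}},"required":["moves"]}

```bash
ls; mkdir -p pics
cat > h.py <<'E'
import numpy as np, cv2
from cell import ctrl, grab_frame
def grab(n):
    f=grab_frame(n); return f
def K(f):
    h=f["pixels"].shape[0]; fl=h/2/np.tan(np.radians(f["fov_y"])/2)
    return np.array([[fl,0,f["cx"]],[0,fl,f["cy"]],[0,0,1.]])
def pts(f,uv):
    """3D world points by depth"""
    uv=np.atleast_2d(np.float32(uv)); n=cv2.undistortPoints(uv[:,None],K(f),np.array(f["dist"]))[:,0]
    z=f["range_z"][np.round(uv[:,1]).astype(int),np.round(uv[:,0]).astype(int)]
    P=np.c_[n*z[:,None],z]; T=np.array(f["pose"]); return P@T[:3,:3].T+T[:3,3]
def cloud(f):
    h,w=f["range_z"].shape; u,v=np.meshgrid(np.arange(w),np.arange(h))
    P=pts(f,np.c_[u.ravel(),v.ravel()]).reshape(h,w,3); P[f["range_z"]==0]=np.nan; return P
def save(f,name): cv2.imwrite(f"pics/{name}.png",f["pixels"][:,:,::-1])
E
python3 - <<'E'
from h import *
for n in("scene","top"):
    f=grab(n); save(f,n+"0"); np.savez(f"{n}0.npz",**f); print(n,f["fov_y"],np.array(f["pose"]).round(2).tolist())
s=ctrl.observe(); print(s)
E
```

```text
pics
scene 43.24599052435737 [[0.61, -0.49, 0.63, -350.07], [-0.8, -0.36, 0.49, -561.15], [-0.01, -0.8, -0.61, 885.09], [0.0, 0.0, 0.0, 1.0]]
top 50.99186859430097 [[-0.03, -1.0, 0.06, 410.44], [-1.0, 0.03, -0.01, 86.39], [0.01, -0.06, -1.0, 1234.99], [0.0, 0.0, 0.0, 1.0]]
{'time': 0.1, 'q': array([-71.32249006,  33.02976037,   1.42523166,  82.38268758,
        -0.85941369,  64.6868334 ,  -3.23686735]), 'joint_velocities': array([-0.03951112, -0.18014224, -0.07208013, -0.17544449, -0.00930528,
        0.03765653, -0.02825991]), 'effort': array([ 6.51276539e-03, -7.67303681e+01,  2.25806169e+00, -2.86605120e+01,
        1.59218127e-02,  8.70045129e-03,  1.42409195e-05]), 'eef_pos': array([268.76970731, 618.72575626, 230.5004508 ]), 'orientation': array([[-9.17212948e-01,  3.98396950e-01, -5.27622099e-04],
       [ 3.98397288e-01,  9.17211799e-01, -1.45506498e-03],
       [-9.57522356e-05, -1.54480765e-03, -9.99998802e-01]]), 'force': array([-0.71336314,  0.28074592, -0.62343106]), 'moment': array([ 0.02717075, -0.03667016,  0.00465216]), 'finger_force': 0.0, 'gripper_width': 85.69869489014161}
```

View pics/top0.png

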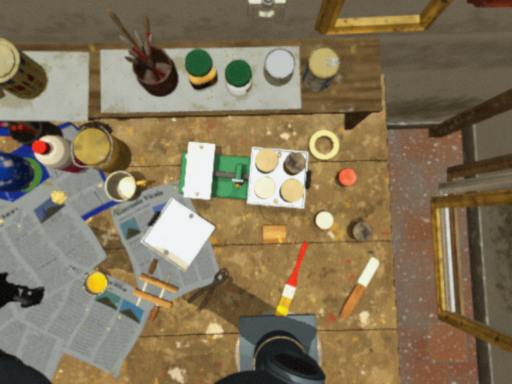

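View pics/scene0.png

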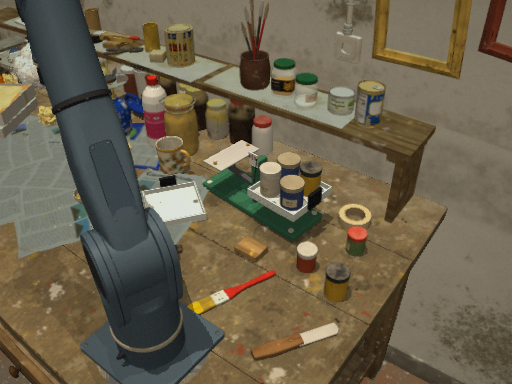

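```bash
cat > m.py <<'E'
from h import *
f=dict(np.load("top0.npz")); P=cloud(f); px=f["pixels"]; hsv=cv2.cvtColor(px,cv2.COLOR_RGB2HSV)
def reg(x0,x1,y0,y1,z0,z1): 
    return (P[...,0]>x0)&(P[...,0]<x1)&(P[...,1]>y0)&(P[...,1]<y1)&(P[...,2]>z0)&(P[...,2]<z1)
def near(u,v): return P[v,u].round(1)
for n,(u,v) in dict(green=(346,177),red=(324,220),ochre=(362,230),mug=(122,186),tape=(324,133),offc=(274,232),carr=(200,171),pan=(178,233),r1=(266,160),r2=(294,162),r3=(264,187),r4=(291,190),bench=(330,300)).items(): print(n,near(u,v))
def comp(u,v,tol=12,lo=None):
    z=P[v,u,2]; m=(np.abs(P[...,2]-z)<tol).astype(np.uint8)
    m&=(np.hypot(P[...,0]-P[v,u,0],P[...,1]-P[v,u,1])<45)
    _,l=cv2.connectedComponents(m); q=P[l==l[v,u]]
    (cx,cy),(w,h),a=cv2.minAreaRect(np.float32(q[:,:2])); (ex,ey),r=cv2.minEnclosingCircle(np.float32(q[:,:2]))
    return len(q),[round(t,1) for t in(cx,cy,w,h,ex,ey,r)],np.median(q[:,2]).round(1)
for n,(u,v) in dict(green=(346,177),red=(324,220),ochre=(362,230),r1=(266,160),r2=(294,162),r3=(264,187),r4=(291,190)).items(): print(n,comp(u,v))
c=near(178,233)
m=reg(c[0]-140,c[0]+140,c[1]-140,c[1]+140,5,32); q=P[m][:,:2]; print("pan",cv2.minAreaRect(np.float32(q)))
m=reg(c[0]-140,c[0]+140,c[1]-140,c[1]+140,38,80); q=P[m]; print("tab",len(q),q.mean(0),cv2.minAreaRect(np.float32(q[:,:2])))
c=near(200,171)
m=reg(c[0]-100,c[0]+100,c[1]-60,c[1]+60,108,135); q=P[m]; print("carr",len(q),q.mean(0),cv2.minAreaRect(np.float32(q[:,:2])))
cv2.imwrite("pics/crop.png",np.hstack([cv2.resize(px[125:280,130:320,::-1],None,fx=4,fy=3.8,interpolation=cv2.INTER_CUBIC)]))
E
python3 m.py
```

```text
green [ 518.4 -209.2   65.9]
red [ 395.  -140.7   62.5]
ochre [ 363.9 -244.7   79.3]
mug [514.9 459.9   5.2]
tape [ 658.6 -158.6   23.5]
offc [362.8   3.   22.2]
carr [541.4 210.3 117.7]
pan [367.7 292.2   9.5]
r1 [559.7  28.5 172.3]
r2 [551.8 -45.3 176.4]
r3 [487.5  36.3 178.5]
r4 [478.5 -36.1 165.1]
bench [ 153.2 -161.    -1.6]
green (242, [521.0, -212.6, 48.6, 49.9, 520.7, -212.7, 25.5], np.float64(62.5))
red (241, [396.4, -140.3, 49.7, 47.7, 396.3, -140.9, 25.3], np.float64(62.7))
ochre (331, [361.3, -244.3, 56.9, 54.8, 361.3, -245.2, 29.5], np.float64(78.6))
r1 (437, [561.4, 27.0, 60.8, 61.1, 561.7, 27.5, 31.6], np.float64(169.9))
r2 (367, [550.7, -47.1, 55.2, 54.9, 551.2, -47.4, 28.3], np.float64(178.1))
r3 (362, [487.8, 36.2, 52.8, 53.4, 488.1, 35.8, 28.5], np.float64(178.1))
r4 (438, [478.2, -36.9, 60.9, 58.9, 478.6, -37.5, 31.1], np.float64(170.0))
pan ((367.7227783203125, 292.4918212890625), (279.3811950683594, 279.7279968261719), 89.95308685302734)
tab 123 [444.378816   376.94842095  54.61531504] ((449.5681457519531, 383.1492614746094), (106.94828796386719, 48.117088317871094), 36.99112319946289)
carr 1500 [544.03996376 212.91038207 120.78433485] ((544.6851196289062, 213.1955108642578), (74.82441711425781, 155.74362182617188), 83.66493225097656)
```

View pics/crop.png

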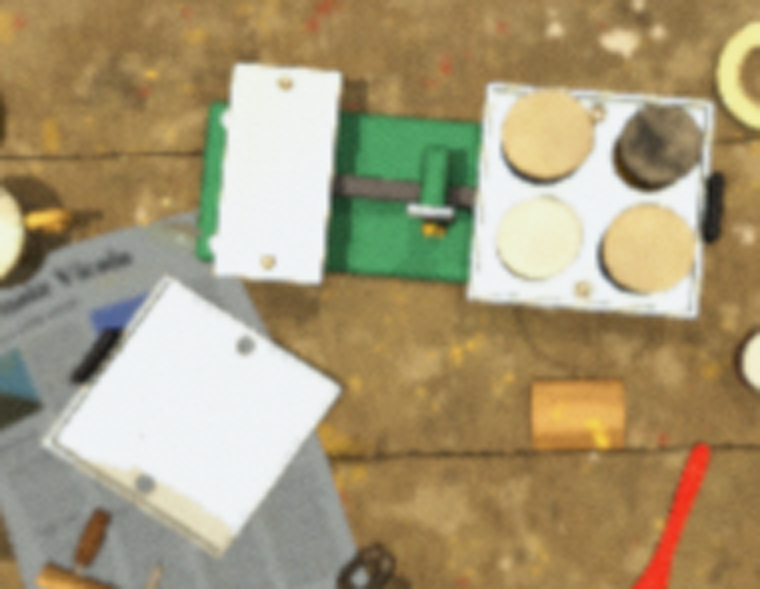

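```bash
cat >> h.py <<'E'
def onplane(f,uv,z):
    uv=np.atleast_2d(np.float32(uv)); n=cv2.undistortPoints(uv[:,None],K(f),np.array(f["dist"]))[:,0]
    T=np.array(f["pose"]); d=np.c_[n,np.ones(len(n))]@T[:3,:3].T; o=T[:3,3]
    return o+d*((z-o[2])/d[:,2])[:,None]
def blob(f,u,v,r,fn):
    """weighted-centroid of mask fn(gray,hsv) near (u,v)"""
    px=f["pixels"]; h=cv2.cvtColor(px,cv2.COLOR_RGB2HSV).astype(float); g=px.astype(float)
    V,U=np.mgrid[:px.shape[0],:px.shape[1]]; w=fn(g,h)*(np.hypot(U-u,V-v)<=r)
    return np.array([(w*U).sum()/w.sum(),(w*V).sum()/w.sum()]),w.sum()
E
cat > m2.py <<'E'
from h import *
f=dict(np.load("top0.npz"))
dark=lambda g,h: np.clip(225-g.mean(2),0,None)
sat=lambda g,h: np.clip(h[...,1]-25,0,None)
H=[blob(f,u,v,4.5,dark)[0] for u,v in((191.5,215.8),(166.3,252.4))]
G=[blob(f,u,v,3.5,sat)[0] for u,v in((201.5,147.1),(197,193.9))]
print(H,G)
A=onplane(f,H,10); B=onplane(f,G,127)
for n,X in(("pan",A),("seat",B)):
    d=X[0]-X[1]; print(n,X.round(1).tolist(),"c",X.mean(0).round(1),"len",np.linalg.norm(d[:2]).round(1),"ang",np.degrees(np.arctan2(d[1],d[0])).round(2))
c=A.mean(0); d=A[0]-A[1]; d/=np.linalg.norm(d); y=np.array([-d[1],d[0],0]); print("tab",c+83*y, "y",y)
E
python3 m2.py
```

```text
[array([191.05008586, 215.360332  ]), array([165.4523621 , 252.82000528])] [array([200.8       , 146.55696203]), array([196.47682119, 193.64238411])]
pan [[419.7, 251.9, 10.0], [309.6, 330.5, 10.0]] c [364.7 291.2  10. ] len 135.2 ang -35.51
seat [[608.3, 205.6, 127.0], [478.0, 220.2, 127.0]] c [543.1 212.9 127. ] len 131.1 ang -6.37
tab [412.87628823 358.76993626  10.        ] y [0.58087782 0.81399076 0.        ]
```

```bash
cat > go.py <<'E'
# usage: go.py x,y,z,yaw ...   yaw = world angle of the tool y axis (mod 180), tool down
import sys
from h import *
from scipy.spatial.transform import Rotation as R
s=ctrl.observe(); p=s["eef_pos"]; O=s["orientation"]
print("t",round(s["time"],2),"p",p.round(1),"yaw",np.degrees(np.arctan2(O[1,1],O[0,1])).round(1),"F",s["force"].round(1),"w",round(s["gripper_width"],1),"ff",round(s["finger_force"],1),"q",s["q"].round(0))
for a in sys.argv[1:]:
    x,y,z,w=map(float,a.split(","))
    y0=np.degrees(np.arctan2(O[1,1],O[0,1])); w=y0+(w-y0+90)%180-90
    c,n=np.cos(np.radians(w)),np.sin(np.radians(w)); T=np.array([[-n,c,0],[c,n,0],[0,0,-1.]])
    t=np.array([x,y,z]); d=O.T@(t-p); r=R.from_matrix(O.T@T).as_rotvec()
    print(a,"->",[d.round(1).tolist(),r.round(3).tolist()],"|d|",np.linalg.norm(d).round(),"deg",np.degrees(np.linalg.norm(r)).round(1))
    p,O=t,T
E
python3 go.py 413,359,180,54.5
```

```text
t 0.1 p [268.8 618.7 230.5] yaw 66.5 F [-0.7  0.3 -0.6] w 85.7 ff 0.0 q [-71.  33.   1.  82.  -1.  65.  -3.]
413,359,180,54.5 -> [[-235.8, -180.7, 50.8], [-0.002, 0.0, 0.21]] |d| 301.0 deg 12.0
```

>>> apply_moves:
  moves:
    - [[-29,-23,6],[0,0,0]]
    - [[-73,-56,16],[0,0,0]]
    - [[-118,-90,25],[0,0,0]]
    - [[-118,-90,25],[0,0,0]]
  hand: 0.2

```text
time: 0.5
eef_pos: [344.9, 483.4, 205.4]
orientation: [[-0.915, 0.404, 0.001], [0.404, 0.915, -0.005], [-0.003, -0.004, -1.0]]
force: [0.0, -0.7, 0.3]
gripper_width: 51.4
finger_force: 0.0
```

>>> apply_moves:
  moves:
    - [[-40,-30,8],[0,0,0.07]]
    - [[-80,-60,18],[0,0,0.14]]
    - [[-118,-90,26],[-0.002,0,0.21]]
    - [[-118,-90,26],[-0.002,0,0.21]]
    - [[-118,-90,26],[-0.002,0,0.21]]

```text
time: 1.0
eef_pos: [414.2, 359.0, 180.1]
orientation: [[-0.813, 0.583, 0.001], [0.583, 0.813, 0.001], [0.0, 0.001, -1.0]]
force: [-0.3, 1.2, 0.4]
gripper_width: 51.4
finger_force: 0.0
```

```bash
python3 go.py 413,359,180,54.5
python3 - <<'E'
from h import *
f=grab("wrist"); save(f,"w1"); np.savez("w1.npz",**f)
f=grab("top"); np.savez("t1.npz",**f)
E
```

```text
t 1.0 p [414.2 359.  180.1] yaw 54.3 F [-0.3  1.2  0.4] w 51.4 ff 0.0 q [-49.  25.   5. 106.  -3.  49.  12.]
413,359,180,54.5 -> [[1.0, -0.7, 0.1], [0.001, -0.0, -0.003]] |d| 1.0 deg 0.2
```

View pics/w1.png

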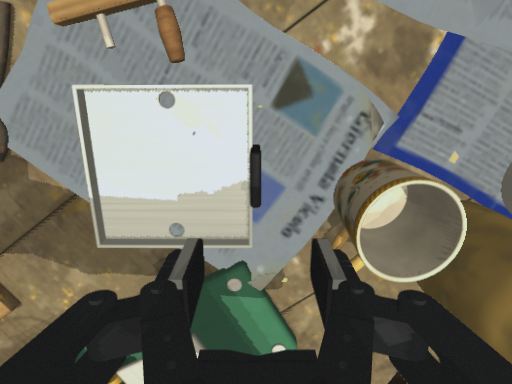

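Run:
```python
from h import *
f=dict(np.load("w1.npz"))
dark=lambda g,h: np.clip(225-g.mean(2),0,None)*(g.mean(2)<190)
H=[blob(f,u,v,10,dark)[0] for u,v in((167,100),(177,230))]
print(H); A=onplane(f,H,10)[::-1]
d=A[0]-A[1]; print(A.round(1), np.linalg.norm(d),np.degrees(np.arctan2(d[1],d[0])),A.mean(0))
P=cloud(f); g=f["pixels"].mean(2); V,U=np.mgrid[:384,:512]
m=(g<60)&(abs(U-257)<14)&(abs(V-176)<38); q=P[m]; print(len(q),np.percentile(q[:,2],[5,50,95]))
t=q[q[:,2]>48][:,:2]; print("tab",cv2.minAreaRect(np.float32(t)),cv2.boxPoints(cv2.minAreaRect(np.float32(t))))
c=A.mean(0);d/=np.linalg.norm(d);print("tab from holes",c+83*np.array([-d[1],d[0],0]))
# rim edges
m=(np.hypot(P[...,0]-c[0],P[...,1]-c[1])<118)&(P[...,2]>17)&(P[...,2]<30); r=cv2.minAreaRect(np.float32(P[m][:,:2])); print("rim",r)
```

```text
[array([166.14925022,  99.12662322]), array([176.82226546, 230.47081229])]
[[419.3 252.1  10. ]
 [310.8 329.6  10. ]] 133.2767358726902 -35.54911111080772 [365.06022986 290.8567385   10.        ]
636 [nan nan nan]
tab ((412.8039245605469, 358.2867126464844), (8.73062515258789, 49.33052444458008), 54.48615264892578) [[390.19122 369.0615 ]
 [430.34503 340.40543]
 [435.41663 347.51193]
 [395.26282 376.168  ]]
tab from holes [413.31647649 358.38698847  10.        ]
rim ((350.8840637207031, 304.30169677734375), (167.25527954101562, 197.10655212402344), 54.595638275146484)
```

>>> apply_moves:
  moves:
    - [[1,-1,45],[0,0,0]]
    - [[1,-1,90],[0,0,0]]
    - [[1,-1,130],[0,0,0]]
    - [[1,-1,150],[0,0,0]]
    - [[1,-1,152],[0,0,0]]
  hand: 0.2

```text
time: 1.6
eef_pos: [410.2, 360.6, 25.7]
orientation: [[-0.816, 0.578, -0.003], [0.578, 0.816, -0.001], [0.002, -0.002, -1.0]]
force: [0.2, -0.6, -0.7]
gripper_width: 51.3
finger_force: 0.0
```

>>> apply_moves:
  moves:
    - [[0,0,0],[0,0,0]]
    - [[0,0,0],[0,0,0]]
    - [[0,0,0],[0,0,0]]
    - [[0,0,0],[0,0,0]]
    - [[0,0,0],[0,0,0]]
  hand: -1
  force: 80

```text
time: 2.1
eef_pos: [413.0, 361.1, 29.9]
orientation: [[-0.814, 0.581, 0.003], [0.581, 0.814, 0.004], [0.0, 0.005, -1.0]]
force: [-0.3, 0.7, 7.0]
gripper_width: 8.3
finger_force: 78.8
```

```bash
python3 go.py 413,358,28,54.5
```

```text
t 2.1 p [413.  361.1  29.9] yaw 54.5 F [-0.3  0.7  7. ] w 8.3 ff 78.8 q [-48.  37.   3. 114.  -4.  28.  13.]
413,358,28,54.5 -> [[-1.7, -2.5, 1.9], [0.005, -0.0, -0.0]] |d| 4.0 deg 0.3
```

>>> apply_moves:
  moves:
    - [[0,0,-15],[0,0,0]]
    - [[0,0,-55],[0,0,0]]
    - [[0,0,-100],[0,0,0]]
    - [[0,0,-145],[0,0,0]]
    - [[0,0,-160],[0,0,0]]

```text
time: 2.6
eef_pos: [413.9, 361.0, 193.9]
orientation: [[-0.814, 0.581, 0.007], [0.581, 0.814, 0.007], [-0.001, 0.01, -1.0]]
force: [-0.8, 1.0, -1.2]
gripper_width: 8.4
finger_force: 78.3
```

```bash
python3 go.py 552,295,189,83.6
python3 - <<'E'
from h import *
f=grab("wrist"); save(f,"w2"); np.savez("w2.npz",**f)
E
```

```text
t 2.6 p [413.9 361.  193.9] yaw 54.5 F [-0.8  1.  -1.2] w 8.4 ff 78.3 q [-50.  24.   5. 105.  -3.  50.  12.]
552,295,189,83.6 -> [[-150.8, 26.5, 5.3], [0.009, 0.003, -0.508]] |d| 153.0 deg 29.1
```

View pics/w2.png

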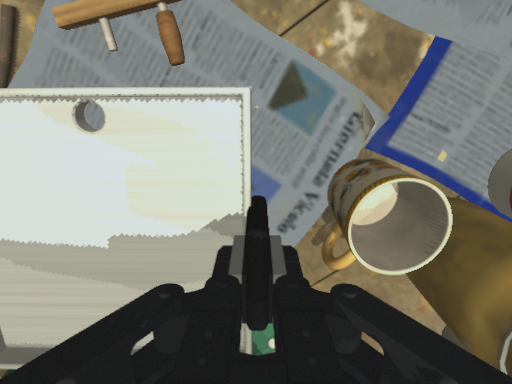

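```bash
cat > plane.py <<'E'
import sys
from h import *
f=dict(np.load(sys.argv[1])); P=cloud(f); s=ctrl.observe()
q=P[130:230,10:215].reshape(-1,3); q=q[np.isfinite(q[:,0])]; q=q[abs(q[:,2]-np.median(q[:,2]))<15]
A=np.c_[q[:,:2]-s["eef_pos"][:2],np.ones(len(q))]; c,*_=np.linalg.lstsq(A,q[:,2],rcond=None)
O=s["orientation"]; g=O[:2,:2].T@c[:2]
print("plane slope along tool x,y (deg)",np.degrees(g).round(2),"z at tcp",c[2].round(1),"med z",np.median(q[:,2]).round(1))
dark=lambda g,h: np.clip(225-g.mean(2),0,None)*(g.mean(2)<190)
b=blob(f,float(sys.argv[2]),float(sys.argv[3]),18,dark)[0]; X=pts(f,[b]); zz=c[2]+c[:2]@(X[0,:2]-s["eef_pos"][:2])
X=onplane(f,[b],zz)[0]; print("hole",b,X.round(1),"in tool xy",(O.T@(X-s["eef_pos"])).round(1))
E
python3 plane.py w2.npz 90 116
```

```text
plane slope along tool x,y (deg) [-0.05  0.47] z at tcp 174.4 med z 173.8
hole [ 88.05166591 115.39747968] [313.3 330.9 173. ] in tool xy [ 64.4 -83.5  20.4]
```

>>> apply_moves:
  moves:
    - [[-15,3,-2],[0,0,-0.13]]
    - [[-40,8,-2],[0,0,-0.26]]
    - [[-80,15,-2],[0,0,-0.39]]
    - [[-120,21,-2],[0,0,-0.508]]
    - [[-150,26,-2],[0.009,0.003,-0.508]]

```text
time: 3.15
eef_pos: [551.5, 291.4, 190.4]
orientation: [[-0.994, 0.109, -0.004], [0.109, 0.994, -0.006], [0.004, -0.006, -1.0]]
force: [0.3, -0.7, -1.2]
gripper_width: 8.4
finger_force: 78.4
```

>>> apply_moves:
  moves:
    - [[0,0,0],[0,0,0]]
    - [[0,0,0],[0,0,0]]
    - [[0,0,0],[0,0,0]]

```text
time: 3.45
eef_pos: [548.3, 294.6, 190.1]
orientation: [[-0.994, 0.11, -0.006], [0.11, 0.994, -0.005], [0.005, -0.006, -1.0]]
force: [-0.2, -0.0, -1.5]
gripper_width: 8.4
finger_force: 78.4
```

```bash
python3 go.py 551.2,295.9,178,83.6
python3 - <<'E'
from h import *
f=grab("wrist"); save(f,"w3"); np.savez("w3.npz",**f)
g=grab("top"); np.savez("t3.npz",**g)
a=cv2.resize(f["pixels"][60:270,0:300],(600,420)); b=cv2.resize(g["pixels"][125:230,160:310],(600,420),interpolation=cv2.INTER_CUBIC)
cv2.imwrite("pics/c3.png",np.vstack([a[:300],b[:300]])[:,:,::-1])
E
```

```text
t 3.45 p [548.3 294.6 190.1] yaw 83.7 F [-0.2 -0.  -1.5] w 8.4 ff 78.4 q [-32.  31.  -2.  94.   1.  56.  50.]
551.2,295.9,178,83.6 -> [[-2.8, 1.7, 12.1], [-0.006, -0.005, 0.001]] |d| 13.0 deg 0.5
```

View pics/c3.png

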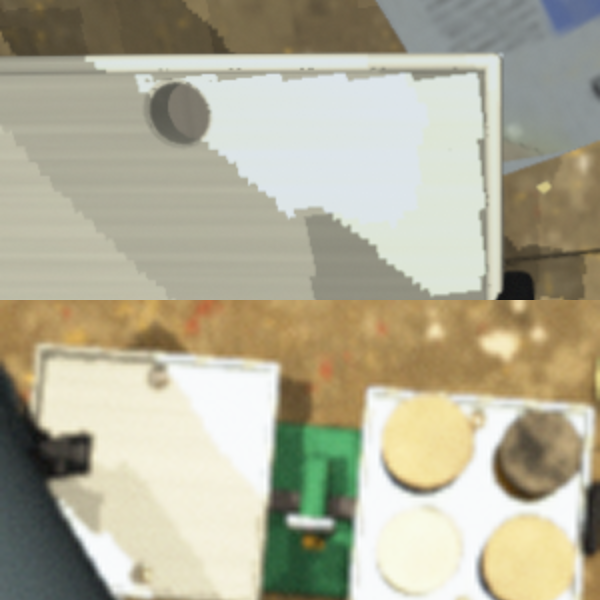

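```bash
python3 - <<'E'
from h import *
from m2 import B
f=dict(np.load("t3.npz")); s=ctrl.observe()
for r in(4,5):
  H=[]
  for u,v in((199.5,144.2),(195.3,193)):
    px=f["pixels"].astype(float); loc=np.median(px[int(v)-6:int(v)+7,int(u)-6:int(u)+7].mean(2))
    dark=lambda g,h: np.clip(loc-12-g.mean(2),0,None); H.append(blob(f,u,v,r,dark)[0])
  X=onplane(f,H,170); d=X[0]-X[1]; c=X.mean(0); O=s["orientation"]
  print(r,H,X.round(1),np.linalg.norm(d[:2]),np.degrees(np.arctan2(d[1],d[0])),"c",c,"in tool",(O.T@(c-s["eef_pos"])).round(1))
P=cloud(f); m=(P[...,2]>160)&(P[...,2]<200)&(P[...,1]>120)&(P[...,1]<300)&(P[...,0]>440)&(P[...,0]<640)
V,U=np.nonzero(m); print(len(U))
# far edges
q=P[m]; O=s["orientation"]; l=(q-s["eef_pos"])@O; print("tool x range",np.percentile(l[:,0],[0.3,1,99,99.7]),"y",np.percentile(l[:,1],[.3,1,99,99.7]))
px=f["pixels"];
E
python3 plane.py w3.npz 90 116; for n in 1; do python3 - <<'E'
from h import *
# pegs via scene view
f=dict(np.load("scene0.npz")); from m2 import B
T=np.linalg.inv(f["pose"]); c=B@T[:3,:3].T+T[:3,3]; uv,_=cv2.projectPoints(c,np.zeros(3),np.zeros(3),K(f),f["dist"]); print(uv[:,0])
u,v=uv[:,0].mean(0); print(u,v); cv2.imwrite("pics/sc.png",cv2.resize(f["pixels"][130:180,195:275,::-1],None,fx=8,fy=8,interpolation=cv2.INTER_CUBIC))
E
done
```

```text
[array([191.05008586, 215.360332  ]), array([165.4523621 , 252.82000528])] [array([200.8       , 146.55696203]), array([196.47682119, 193.64238411])]
pan [[419.7, 251.9, 10.0], [309.6, 330.5, 10.0]] c [364.7 291.2  10. ] len 135.2 ang -35.51
seat [[608.3, 205.6, 127.0], [478.0, 220.2, 127.0]] c [543.1 212.9 127. ] len 131.1 ang -6.37
tab [412.87628823 358.76993626  10.        ] y [0.58087782 0.81399076 0.        ]
4 [array([199.03577818, 143.6013289 ]), array([194.44685767, 193.10212569])] [[608.7 205.5 170. ]
 [476.9 220.3 170. ]] 132.57520006136951 -6.402489770188018 c [542.80927258 212.91731222 170.        ] in tool [ -3.6 -81.9  20.9]
5 [array([198.91543713, 143.12155913]), array([194.44685767, 193.10212569])] [[610.  205.8 170. ]
 [476.9 220.3 170. ]] 133.832206584982 -6.216066532014065 c [543.45778284 213.06363256 170.        ] in tool [ -4.2 -81.6  20.9]
3065
tool x range [-82.50230587 -81.22675974  75.46541278  76.81679997] y [-162.18370523 -161.90708599   -6.58939185   -4.41666761]
plane slope along tool x,y (deg) [ 0.37 -0.41] z at tcp 170.6 med z 171.3
hole [ 88.02343799 116.74209479] [475.8 219.2 171.8] in tool xy [ 63.7 -82.9  19.4]
[array([191.05008586, 215.360332  ]), array([165.4523621 , 252.82000528])] [array([200.8       , 146.55696203]), array([196.47682119, 193.64238411])]
pan [[419.7, 251.9, 10.0], [309.6, 330.5, 10.0]] c [364.7 291.2  10. ] len 135.2 ang -35.51
seat [[608.3, 205.6, 127.0], [478.0, 220.2, 127.0]] c [543.1 212.9 127. ] len 131.1 ang -6.37
tab [412.87628823 358.76993626  10.        ] y [0.58087782 0.81399076 0.        ]
[[246.68752276 143.16687776]
 [214.16283272 161.3216161 ]]
230.42517773818201 152.24424693283004
```

View pics/sc.png

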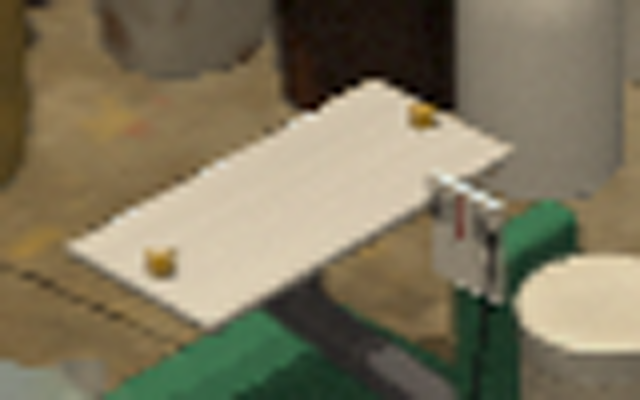

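>>> apply_moves:
  moves:
    - [[-1,0,12],[-0.006,-0.005,0]]
    - [[-1,0,24],[-0.006,-0.005,0]]
    - [[-1,0,30],[-0.006,-0.005,0]]
    - [[-1,0,30],[-0.006,-0.005,0]]

```text
time: 3.95
eef_pos: [549.4, 293.5, 159.2]
orientation: [[-0.994, 0.111, -0.001], [0.111, 0.994, -0.001], [0.001, -0.001, -1.0]]
force: [-0.2, 1.1, -0.5]
gripper_width: 8.4
finger_force: 78.3
```

>>> apply_moves:
  moves:
    - [[0,0,2],[0,0,0]]
    - [[0,0,4],[0,0,0]]
    - [[0,0,6],[0,0,0]]
    - [[0,0,7],[0,0,0]]

```text
time: 4.35
eef_pos: [550.3, 293.5, 153.2]
orientation: [[-0.994, 0.112, 0.001], [0.112, 0.994, -0.0], [-0.001, -0.0, -1.0]]
force: [-0.7, -0.5, -1.1]
gripper_width: 8.3
finger_force: 78.3
```

```bash
python3 go.py 549,294.6,151,83.6
python3 - <<'E'
from h import *
f=grab("wrist"); save(f,"w4"); np.savez("w4.npz",**f)
g=grab("top"); np.savez("t4.npz",**g)
a=cv2.resize(f["pixels"][60:270,0:300],(600,420)); b=cv2.resize(g["pixels"][125:230,160:310],(600,420),interpolation=cv2.INTER_CUBIC)
cv2.imwrite("pics/c4.png",np.vstack([a[:300],b[:300]])[:,:,::-1])
E
python3 plane.py w4.npz 90 116
```

```text
t 4.35 p [550.3 293.5 153.2] yaw 83.6 F [-0.7 -0.5 -1.1] w 8.3 ff 78.3 q [-31.  33.  -2.  96.   1.  51.  50.]
549,294.6,151,83.6 -> [[1.5, 1.0, 2.2], [-0.0, 0.001, -0.0]] |d| 3.0 deg 0.0
plane slope along tool x,y (deg) [-0.01 -0.07] z at tcp 133.8 med z 133.8
hole [ 87.47719911 117.49658458] [478.3 217.9 133.8] in tool xy [ 63.2 -83.1  19.4]
```

View pics/c4.png

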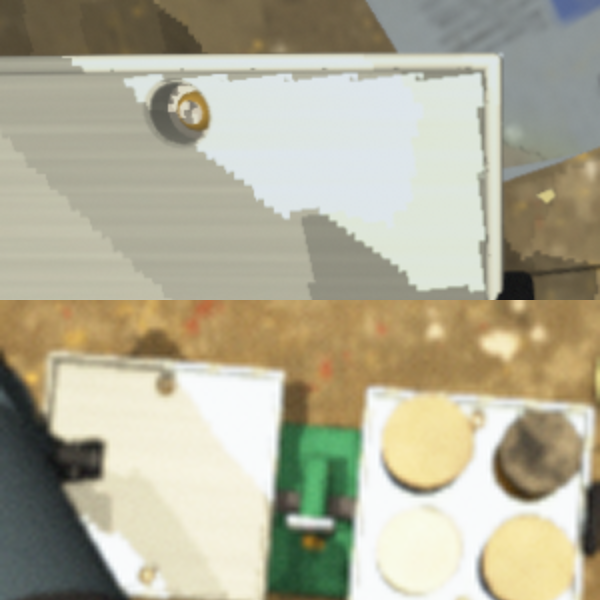

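>>> apply_moves:
  moves:
    - [[0,0,1],[0,0,0]]
    - [[0,0,2],[0,0,0]]
    - [[0,0,3],[0,0,0]]
    - [[0,0,3],[0,0,0]]

```text
time: 4.85
eef_pos: [550.4, 293.7, 150.7]
orientation: [[-0.994, 0.111, 0.001], [0.111, 0.994, 0.0], [-0.001, 0.0, -1.0]]
force: [-1.1, -0.4, 4.4]
gripper_width: 8.6
finger_force: 79.2
```

```bash
python3 go.py 549,294.6,151,83.6
python3 - <<'E'
from h import *
f=grab("wrist"); np.savez("w5.npz",**f)
for uv,z in(((94.5,115),130),((90,116),132)): print(onplane(f,[uv],z).round(1))
E
python3 plane.py w5.npz 90 116
```

```text
t 4.85 p [550.4 293.7 150.7] yaw 83.6 F [-1.1 -0.4  4.4] w 8.6 ff 79.2 q [-31.  33.  -2.  96.   1.  51.  50.]
549,294.6,151,83.6 -> [[1.5, 0.8, -0.3], [0.0, 0.001, 0.0]] |d| 2.0 deg 0.1
[[477.6 221.3 130. ]]
[[477.8 219.9 132. ]]
plane slope along tool x,y (deg) [ 0.03 -0.32] z at tcp 131.2 med z 131.6
hole [ 87.28748243 117.16762506] [478.2 218.3 131.7] in tool xy [ 63.4 -83.   18.9]
```

>>> apply_moves:
  moves:
    - [[0,0,0],[0,0,0]]
    - [[0,0,0],[0,0,0]]
    - [[0,0,0],[0,0,0]]
    - [[0,0,-10],[0,0,0]]
    - [[0,0,-30],[0,0,0]]
  hand: 0.0

```text
time: 5.4
eef_pos: [549.5, 293.1, 179.7]
orientation: [[-0.994, 0.111, -0.002], [0.111, 0.994, -0.002], [0.002, -0.002, -1.0]]
force: [1.1, 1.0, 0.2]
gripper_width: 42.6
finger_force: 0.0
```

>>> apply_moves:
  moves:
    - [[0,0,-45],[0,0,0]]
    - [[0,0,-90],[0,0,0]]
    - [[0,0,-130],[0,0,0]]
    - [[0,0,-130],[0,0,0]]

```text
time: 5.8
eef_pos: [552.3, 294.6, 317.3]
orientation: [[-0.994, 0.112, 0.01], [0.112, 0.994, 0.005], [-0.009, 0.006, -1.0]]
force: [0.8, 0.5, -0.3]
gripper_width: 42.8
finger_force: 0.0
```

```bash
python3 - <<'E'
from h import *
f=grab("wrist"); save(f,"w6"); np.savez("w6.npz",**f)
P=cloud(f); q=P[np.isfinite(P[...,0])]; m=(q[:,2]>120)&(q[:,2]<160)&(q[:,1]<300)&(q[:,0]>450)&(q[:,0]<640)&(q[:,1]>125); q=q[m]
fl=q[(q[:,2]<136)]; A=np.c_[fl[:,:2]-[543,213],np.ones(len(fl))]; print(len(fl),np.linalg.lstsq(A,fl[:,2],rcond=None)[0])
E
python3 go.py 561,27,300,60 361,-245,200,60
```

```text
21557 [ 3.88405229e-06 -2.64982565e-03  1.31511986e+02]
t 5.85 p [551.3 294.1 314.1] yaw 83.6 F [ 0.   0.6 -0.6] w 43.2 ff 0.0 q [-32.  25.  -1.  83.   1.  71.  51.]
561,27,300,60 -> [[-39.4, -264.4, 13.3], [0.005, 0.005, 0.412]] |d| 268.0 deg 23.6
361,-245,200,60 -> [[37.2, -335.6, 100.0], [0.0, 0.0, 0.0]] |d| 352.0 deg 0.0
```

View pics/w6.png

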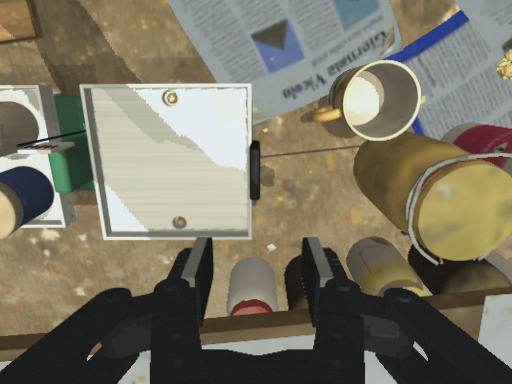

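```bash
python3 go.py 480,110,290,38.6 400,-100,230,38.6 361,-245,160,38.6
```

```text
t 5.85 p [551.3 294.1 314.1] yaw 83.6 F [ 0.   0.6 -0.6] w 43.2 ff 0.0 q [-32.  25.  -1.  83.   1.  71.  51.]
480,110,290,38.6 -> [[50.5, -191.0, 23.1], [0.006, 0.004, 0.785]] |d| 199.0 deg 45.0
400,-100,230,38.6 -> [[-114.2, -193.5, 60.0], [0.0, 0.0, 0.0]] |d| 233.0 deg 0.0
361,-245,160,38.6 -> [[-89.0, -120.9, 70.0], [0.0, 0.0, 0.0]] |d| 166.0 deg 0.0
```

>>> apply_moves:
  moves:
    - [[10,-38,5],[0,0,0.15]]
    - [[20,-76,10],[0,0,0.3]]
    - [[30,-114,14],[0,0,0.45]]
    - [[40,-152,19],[0,0,0.6]]
    - [[50,-190,23],[0.006,0.004,0.74]]
  hand: 1

```text
time: 6.35
eef_pos: [477.9, 108.6, 286.5]
orientation: [[-0.654, 0.757, -0.007], [0.757, 0.654, -0.004], [0.002, -0.008, -1.0]]
force: [0.5, -0.3, -0.1]
gripper_width: 85.5
finger_force: 0.0
```

>>> apply_moves:
  moves:
    - [[-22,-38,12],[0,0,0.02]]
    - [[-44,-76,24],[0,0,0.04]]
    - [[-66,-114,36],[0,0,0.04]]
    - [[-90,-154,48],[0,0,0.04]]
    - [[-114,-193,60],[0,0,0.04]]

```text
time: 6.85
eef_pos: [407.4, -104.2, 227.7]
orientation: [[-0.628, 0.778, -0.006], [0.778, 0.628, -0.003], [0.001, -0.007, -1.0]]
force: [1.5, -0.7, 1.3]
gripper_width: 85.5
finger_force: 0.0
```

>>> apply_moves:
  moves:
    - [[-24,-33,17],[0,0,0]]
    - [[-46,-64,34],[0,0,0]]
    - [[-68,-94,50],[0,0,0]]
    - [[-89,-121,60],[0,0,0]]
    - [[-89,-121,60],[0,0,0]]

```text
time: 7.35
eef_pos: [367.6, -252.0, 167.8]
orientation: [[-0.623, 0.782, -0.009], [0.782, 0.623, -0.004], [0.002, -0.009, -1.0]]
force: [0.6, -0.2, 0.4]
gripper_width: 85.6
finger_force: 0.0
```

```bash
cat >> h.py <<'E'
def pots(f,seeds,zt,R=90):
    """centre of lid discs from depth: seeds xy, top height"""
    P=cloud(f); out=[]
    for (x,y),z in zip(seeds,zt):
        m=((np.hypot(P[...,0]-x,P[...,1]-y)<R)&(abs(P[...,2]-z)<9)).astype(np.uint8)
        n,l,st,_=cv2.connectedComponentsWithStats(m)
        if n<2: out.append(None); continue
        k=1+np.argmax(st[1:,4]); c,r=cv2.minEnclosingCircle(np.float32(P[l==k][:,:2])); out.append((np.round(c,1).tolist(),round(r,1),int(st[k,4])))
    return out
E
python3 go.py 361,-245,30,38.6
python3 - <<'E'
from h import *
for n in("top","wrist"):
    f=grab(n); np.savez(n+"7.npz",**f); print(n,pots(f,[(361,-245),(396,-141),(521,-213)],[79,63,63]))
E
```

```text
t 7.35 p [ 367.6 -252.   167.8] yaw 38.5 F [ 0.6 -0.2  0.4] w 85.6 ff 0.0 q [ 14.  20.  19. 121.  -9.  41.  77.]
361,-245,30,38.6 -> [[9.3, 0.5, 137.8], [-0.009, -0.002, -0.001]] |d| 138.0 deg 0.6
top [([360.8, -245.1], 29.8, 330), ([396.3, -140.7], 25.2, 243), ([520.3, -212.5], 25.2, 244)]
wrist [([360.6, -246.3], 28.6, 4417), ([395.2, -142.4], 25.8, 3926), ([519.2, -214.6], 25.7, 2461)]
```

>>> apply_moves:
  moves:
    - [[9,1,20],[-0.009,-0.002,0]]
    - [[9,1,50],[-0.009,-0.002,0]]
    - [[9,1,90],[-0.009,-0.002,0]]
    - [[9,1,130],[-0.009,-0.002,0]]
    - [[9,1,138],[-0.009,-0.002,0]]

```text
time: 7.95
eef_pos: [363.6, -238.7, 28.6]
orientation: [[-0.63, 0.777, -0.002], [0.777, 0.63, 0.004], [0.004, 0.001, -1.0]]
force: [0.2, 0.8, 0.3]
gripper_width: 85.4
finger_force: 0.0
```

>>> apply_moves:
  moves:
    - [[0,0,0],[0,0,0]]
    - [[0,0,0],[0,0,0]]
    - [[0,0,0],[0,0,0]]
    - [[0,0,0],[0,0,0]]
    - [[0,0,0],[0,0,0]]
  hand: -1
  force: 50

```text
time: 8.45
eef_pos: [365.4, -241.4, 32.7]
orientation: [[-0.628, 0.778, 0.005], [0.778, 0.628, -0.0], [-0.004, 0.004, -1.0]]
force: [-1.3, 0.1, 9.2]
gripper_width: 55.5
finger_force: 51.9
```

```bash
python3 - <<'E'
from h import *
f=dict(np.load("w6.npz"))
br=lambda g,h: np.clip(h[...,1]-40,0,None)
H=[blob(f,u,v,9,br)[0] for u,v in((180,222),(171,98))]; print(H); X=onplane(f,H,129); print(X.round(1),X.mean(0).round(1),np.linalg.norm(X[0]-X[1]))
g=dict(np.load("top7.npz")); H=[blob(g,u,v,3.5,br)[0] for u,v in((201.5,147.1),(197,193.9))]; X=onplane(g,H,129); print(X.round(1),X.mean(0).round(1))
a=np.radians(-6.4); ex=np.array([np.cos(a),np.sin(a)]); ey=np.array([-ex[1],ex[0]])
for i in(38,-38):
  for j in(38,-38): print(i,j,(np.array([543.5,213])+i*ex+j*ey).round(1))
E
python3 go.py 361,-245.5,240,38.6 440,-110,260,38.6
```

```text
[array([181.30160091, 220.12607204]), array([172.48047117,  97.27278363])]
[[606.9 206.2 129. ]
 [477.4 221.3 129. ]] [542.2 213.8 129. ] 130.37722971884108
[[608.9 205.4 129. ]
 [478.3 220.9 129. ]] [543.6 213.1 129. ]
38 38 [585.5 246.5]
38 -38 [577. 171.]
-38 38 [510. 255.]
-38 -38 [501.5 179.5]
t 8.45 p [ 365.4 -241.4   32.7] yaw 38.9 F [-1.3  0.1  9.2] w 55.5 ff 51.9 q [ 21.  33.  10. 130. -17.  18.  84.]
361,-245.5,240,38.6 -> [[-1.2, -5.2, -207.3], [0.004, 0.004, 0.005]] |d| 207.0 deg 0.4
440,-110,260,38.6 -> [[56.6, 146.3, -20.0], [0.0, 0.0, 0.0]] |d| 158.0 deg 0.0
```

>>> apply_moves:
  moves:
    - [[0,0,-15],[0,0,0]]
    - [[0,-1,-60],[0,0,0]]
    - [[0,-2,-110],[0,0,0]]
    - [[0,-3,-160],[0,0,0]]
    - [[0,-5,-207],[0.004,0.004,0]]

```text
time: 8.95
eef_pos: [359.6, -244.2, 241.5]
orientation: [[-0.628, 0.778, -0.001], [0.778, 0.628, 0.001], [0.001, -0.0, -1.0]]
force: [1.6, -0.6, -3.5]
gripper_width: 55.4
finger_force: 53.8
```

>>> apply_moves:
  moves:
    - [[12,30,-5],[0,0,0]]
    - [[24,62,-10],[0,0,0]]
    - [[38,100,-14],[0,0,0]]
    - [[57,146,-20],[0,0,0]]
    - [[57,146,-20],[0,0,0]]

```text
time: 9.45
eef_pos: [441.2, -102.0, 259.4]
orientation: [[-0.635, 0.772, 0.001], [0.772, 0.635, 0.003], [0.002, 0.003, -1.0]]
force: [0.4, -0.4, -2.8]
gripper_width: 55.5
finger_force: 54.1
```

```bash
python3 - <<'E'
from h import *
f=dict(np.load("top0.npz")); P=cloud(f)
for u in(180,200,230,260,290): 
    c=P[95:140,u]; print(u,[(round(float(x)),round(float(z))) for x,_,z in c[::3]])
E
python3 go.py 480,70,260,38.6 585.5,246.5,240,38.6
```

```text
180 [(721, 234), (713, 235), (706, 235), (698, 235), (689, 239), (682, 239), (676, 233), (669, 229), (719, 0), (709, 1), (701, -4), (690, 3), (681, 0), (672, -2), (662, 1)]
200 [(719, 236), (712, 237), (705, 235), (697, 235), (689, 234), (682, 235), (673, 239), (669, 226), (717, -1), (708, -1), (698, 1), (689, -1), (679, 3), (670, 2), (662, -7)]
230 [(717, 239), (710, 237), (703, 234), (694, 239), (687, 237), (681, 233), (672, 235), (724, 3), (715, 0), (706, -2), (695, 3), (687, -2), (677, 0), (668, -1), (658, 2)]
260 [(716, 236), (708, 238), (701, 236), (693, 236), (686, 235), (678, 234), (671, 234), (722, -2), (712, 2), (703, -1), (694, -2), (683, 5), (675, -1), (666, -2), (657, -4)]
t 9.45 p [ 441.2 -102.   259.4] yaw 39.4 F [ 0.4 -0.4 -2.8] w 55.5 ff 54.1 q [ -7.  13.  17. 112.  -5.  56.  53.]
480,70,260,38.6 -> [[108.3, 139.2, 0.1], [0.003, -0.002, 0.015]] |d| 176.0 deg 0.9
585.5,246.5,240,38.6 -> [[72.1, 192.6, 20.0], [0.0, 0.0, 0.0]] |d| 207.0 deg 0.0Traceback (most recent call last):
  File "<stdin>", line 4, in <module>
ValueError: cannot convert float NaN to integer
```

>>> apply_moves:
  moves:
    - [[27,35,0],[0,0,0.015]]
    - [[54,70,0],[0,0,0.015]]
    - [[82,105,0],[0,0,0.015]]
    - [[108,139,0],[0,0,0.015]]
    - [[108,139,0],[0,0,0.015]]

```text
time: 9.95
eef_pos: [479.0, 69.5, 258.8]
orientation: [[-0.623, 0.782, -0.001], [0.782, 0.623, 0.004], [0.004, 0.001, -1.0]]
force: [-0.3, 0.7, -1.8]
gripper_width: 55.5
finger_force: 54.1
```

>>> apply_moves:
  moves:
    - [[15,42,3],[0,0,0]]
    - [[30,84,7],[0,0,0]]
    - [[46,126,12],[0,0,0]]
    - [[60,160,16],[0,0,0]]
    - [[71,190,20],[0,0,0]]

```text
time: 10.45
eef_pos: [584.6, 237.6, 238.5]
orientation: [[-0.617, 0.787, -0.002], [0.787, 0.617, 0.002], [0.003, -0.001, -1.0]]
force: [1.0, -0.7, -2.0]
gripper_width: 55.4
finger_force: 54.1
```

```bash
python3 go.py 584,245,175,38.6;  python3 - <<'E'
from h import *
f=grab("top"); np.savez("t8.npz",**f); s=ctrl.observe(); print(pots(f,[s["eef_pos"][:2]],[s["eef_pos"][2]+48],60))
f=grab("scene"); save(f,"s8")
E
```

```text
t 10.45 p [584.6 237.6 238.5] yaw 38.1 F [ 1.  -0.7 -2. ] w 55.4 ff 54.1 q [-33.  29.  11.  89.  -6.  62.  17.]
584,245,175,38.6 -> [[6.0, 4.2, 63.5], [-0.001, -0.003, -0.008]] |d| 64.0 deg 0.5
[None]
```

View pics/s8.png

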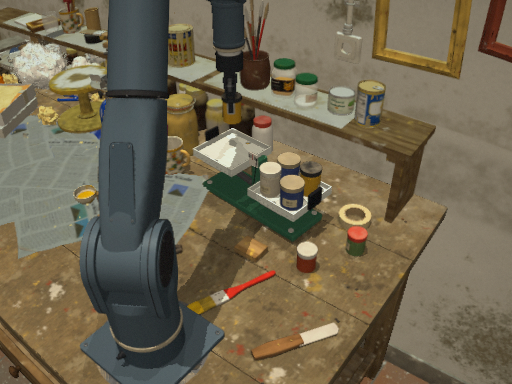

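>>> apply_moves:
  moves:
    - [[3,2,15],[0,0,0]]
    - [[5,3,35],[0,0,0]]
    - [[5,3,55],[0,0,0]]
    - [[5,3,68],[0,0,0]]
    - [[5,3,70],[0,0,0]]

```text
time: 11.05
eef_pos: [582.4, 240.8, 167.1]
orientation: [[-0.616, 0.788, -0.005], [0.788, 0.616, -0.0], [0.003, -0.004, -1.0]]
force: [-1.3, 0.5, -1.1]
gripper_width: 55.5
finger_force: 54.2
```

>>> apply_moves:
  moves:
    - [[0,0,1],[0,0,0]]
    - [[0,0,2],[0,0,0]]
    - [[0,0,3],[0,0,0]]
    - [[0,0,4],[0,0,0]]
    - [[0,0,4],[0,0,0]]

```text
time: 11.55
eef_pos: [583.3, 241.9, 164.2]
orientation: [[-0.616, 0.787, -0.003], [0.787, 0.616, 0.001], [0.003, -0.001, -1.0]]
force: [-0.1, 0.6, -2.1]
gripper_width: 55.5
finger_force: 54.2
```

>>> apply_moves:
  moves:
    - [[0,0,1],[0,0,0]]
    - [[0,0,2],[0,0,0]]
    - [[0,0,2],[0,0,0]]

```text
time: 11.85
eef_pos: [583.4, 242.0, 162.3]
orientation: [[-0.616, 0.787, -0.003], [0.787, 0.616, 0.001], [0.003, -0.001, -1.0]]
force: [-1.1, -0.4, 2.4]
gripper_width: 55.4
finger_force: 54.2
```

>>> apply_moves:
  moves:
    - [[0,0,0],[0,0,0]]
    - [[0,0,0],[0,0,0]]
    - [[0,0,-5],[0,0,0]]
    - [[0,0,-40],[0,0,0]]
    - [[0,0,-85],[0,0,0]]
  hand: 0.7

```text
time: 12.35
eef_pos: [582.4, 241.4, 246.5]
orientation: [[-0.616, 0.787, -0.007], [0.788, 0.616, -0.001], [0.003, -0.006, -1.0]]
force: [0.6, 0.9, 0.3]
gripper_width: 72.7
finger_force: 0.0
```

```bash
python3 go.py 480,70,270,38.6 430,-100,220,38.6 400,-140,140,38.6
python3 - <<'E'
from h import *
f=grab("top"); print(pots(f,[(396,-141),(521,-213)],[63,63]))
f=grab("wrist"); save(f,"w8")
E
```

```text
t 12.35 p [582.4 241.4 246.5] yaw 38.0 F [0.6 0.9 0.3] w 72.7 ff 0.0 q [-33.  29.  11.  88.  -6.  64.  17.]
480,70,270,38.6 -> [[-71.7, -186.4, -22.7], [-0.006, -0.003, -0.01]] |d| 201.0 deg 0.7
430,-100,220,38.6 -> [[-101.7, -145.1, 50.0], [0.0, 0.0, 0.0]] |d| 184.0 deg 0.0
400,-140,140,38.6 -> [[-12.5, -48.4, 80.0], [0.0, 0.0, 0.0]] |d| 94.0 deg 0.0
[([396.4, -140.6], 25.3, 246), ([520.3, -212.7], 25.3, 242)]
```

View pics/w8.png

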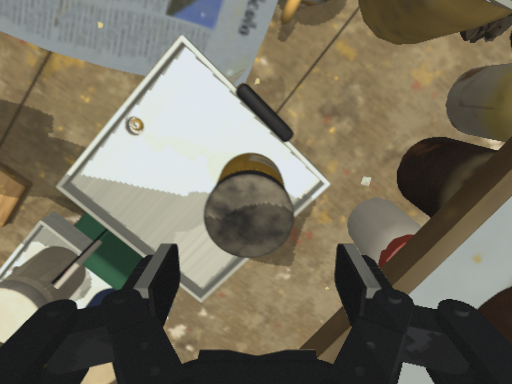

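>>> apply_moves:
  moves:
    - [[-14,-38,-6],[0,0,0]]
    - [[-28,-76,-12],[0,0,0]]
    - [[-42,-112,-18],[0,0,0]]
    - [[-56,-150,-22],[0,0,0]]
    - [[-72,-186,-23],[-0.006,-0.003,-0.01]]

```text
time: 12.95
eef_pos: [480.8, 69.2, 270.7]
orientation: [[-0.624, 0.781, 0.005], [0.781, 0.624, 0.003], [-0.001, 0.006, -1.0]]
force: [1.0, -0.5, 0.2]
gripper_width: 72.4
finger_force: 0.0
```

>>> apply_moves:
  moves:
    - [[-25,-36,12],[0,0,0]]
    - [[-50,-72,25],[0,0,0]]
    - [[-75,-108,38],[0,0,0]]
    - [[-102,-145,50],[0,0,0]]
    - [[-102,-145,50],[0,0,0]]

```text
time: 13.45
eef_pos: [429.2, -105.3, 218.8]
orientation: [[-0.617, 0.787, 0.002], [0.787, 0.617, 0.001], [-0.001, 0.002, -1.0]]
force: [1.2, 0.1, 1.2]
gripper_width: 73.0
finger_force: 0.0
```

```bash
python3 go.py 396,-141,150,38.6 396,-141,25,38.6
python3 - <<'E'
from h import *
f=grab("wrist"); print(pots(f,[(396,-141),(521,-213)],[63,63]))
E
```

```text
t 13.45 p [ 429.2 -105.3  218.8] yaw 38.1 F [1.2 0.1 1.2] w 73.0 ff 0.0 q [ -6.  15.  17. 117.  -6.  49.  53.]
396,-141,150,38.6 -> [[-7.5, -48.3, 68.7], [0.002, 0.001, -0.008]] |d| 84.0 deg 0.5
396,-141,25,38.6 -> [[0.0, 0.0, 125.0], [0.0, 0.0, 0.0]] |d| 125.0 deg 0.0
[([394.8, -142.2], 25.6, 2152), ([519.0, -214.4], 26.0, 1636)]
```

>>> apply_moves:
  moves:
    - [[-3,-20,25],[0,0,0]]
    - [[-6,-40,50],[0,0,0]]
    - [[-8,-49,69],[0,0,0]]
    - [[-8,-49,69],[0.002,0,-0.008]]
  hand: 0.9

```text
time: 13.9
eef_pos: [397.7, -136.0, 149.0]
orientation: [[-0.63, 0.777, -0.001], [0.777, 0.63, 0.002], [0.002, 0.0, -1.0]]
force: [-0.1, -0.3, 1.0]
gripper_width: 81.3
finger_force: 0.0
```

```bash
python3 go.py 395.5,-141.5,25,38.6
python3 - <<'E'
from h import *
f=grab("wrist"); print(pots(f,[(396,-141),(521,-213)],[63,63]))
E
```

```text
t 13.9 p [ 397.7 -136.   149. ] yaw 39.1 F [-0.1 -0.3  1. ] w 81.3 ff 0.0 q [  1.  19.  16. 125.  -9.  37.  62.]
395.5,-141.5,25,38.6 -> [[-3.2, -5.2, 124.0], [0.0, -0.002, 0.008]] |d| 124.0 deg 0.5
[([394.6, -142.2], 25.6, 3533), ([519.3, -213.7], 25.7, 1816)]
```

>>> apply_moves:
  moves:
    - [[-3,-5,30],[0,0,0]]
    - [[-3,-5,60],[0,0,0]]
    - [[-3,-5,90],[0,0,0.008]]
    - [[-3,-5,112],[0,0,0.008]]
    - [[-3,-5,120],[0,0,0.008]]

```text
time: 14.45
eef_pos: [398.5, -140.4, 29.5]
orientation: [[-0.626, 0.78, 0.002], [0.78, 0.626, 0.002], [0.001, 0.003, -1.0]]
force: [0.5, -0.2, 1.0]
gripper_width: 81.2
finger_force: 0.0
```

```bash
python3 go.py 395.5,-141.5,27,38.6
```

```text
t 14.45 p [ 398.5 -140.4   29.5] yaw 38.7 F [ 0.5 -0.2  1. ] w 81.2 ff 0.0 q [  8.  32.   8. 132. -16.  16.  68.]
395.5,-141.5,27,38.6 -> [[1.0, -3.0, 2.5], [0.003, -0.001, 0.002]] |d| 4.0 deg 0.2
```

Reachable. Grip and lift.

>>> apply_moves:
  moves:
    - [[0,-2,3],[0,0,0]]
    - [[0,-2,3],[0,0,0]]
    - [[0,-2,3],[0,0,0]]
    - [[0,-2,3],[0,0,0]]
    - [[0,-2,3],[0,0,0]]
  hand: -1
  force: 40

```text
time: 14.95
eef_pos: [396.5, -142.9, 28.2]
orientation: [[-0.624, 0.781, 0.004], [0.781, 0.624, 0.001], [-0.002, 0.004, -1.0]]
force: [0.3, 0.8, 8.5]
gripper_width: 50.1
finger_force: 42.0
```

```bash
python3 go.py 395.5,-141.5,150,38.6 430,-100,250,38.6 475,60,260,38.6 508,253,240,38.6
```

```text
t 14.95 p [ 396.5 -142.9   28.2] yaw 38.6 F [0.3 0.8 8.5] w 50.1 ff 42.0 q [  8.  32.   8. 132. -16.  16.  69.]
395.5,-141.5,150,38.6 -> [[1.5, 0.6, -121.8], [0.004, 0.002, 0.0]] |d| 122.0 deg 0.2
430,-100,250,38.6 -> [[10.9, 52.9, -100.0], [0.0, 0.0, 0.0]] |d| 114.0 deg 0.0
475,60,260,38.6 -> [[97.0, 135.0, -10.0], [0.0, 0.0, 0.0]] |d| 167.0 deg 0.0
508,253,240,38.6 -> [[130.2, 146.2, 20.0], [0.0, 0.0, 0.0]] |d| 197.0 deg 0.0
```

>>> apply_moves:
  moves:
    - [[0,0,-15],[0,0,0]]
    - [[0,0,-50],[0,0,0]]
    - [[0,0,-90],[0,0,0]]
    - [[0,0,-122],[0.004,0.002,0]]

```text
time: 15.35
eef_pos: [395.1, -143.2, 151.5]
orientation: [[-0.624, 0.782, -0.002], [0.782, 0.624, 0.0], [0.001, -0.001, -1.0]]
force: [0.7, -0.4, -1.9]
gripper_width: 49.5
finger_force: 42.0
```

>>> apply_moves:
  moves:
    - [[3,15,-35],[0,0,0]]
    - [[6,30,-70],[0,0,0]]
    - [[11,53,-100],[0,0,0]]
    - [[30,80,-105],[0,0,0]]
    - [[50,110,-107],[0,0,0]]

```text
time: 15.85
eef_pos: [451.0, -34.8, 258.1]
orientation: [[-0.623, 0.782, 0.001], [0.782, 0.623, 0.001], [-0.0, 0.001, -1.0]]
force: [0.6, -0.2, -1.5]
gripper_width: 49.7
finger_force: 42.1
```

>>> apply_moves:
  moves:
    - [[20,27,0],[0,0,0]]
    - [[40,53,0],[0,0,0]]
    - [[57,78,0],[0,0,0]]
    - [[85,108,4],[0,0,0]]
    - [[112,138,8],[0,0,0]]

```text
time: 16.35
eef_pos: [488.2, 139.5, 248.7]
orientation: [[-0.623, 0.782, -0.002], [0.782, 0.623, 0.001], [0.001, -0.001, -1.0]]
force: [1.0, -0.1, -0.9]
gripper_width: 49.7
finger_force: 42.1
```

```bash
python3 go.py 511,253,230,38.6 511,253,160,38.6
```

```text
t 16.35 p [488.2 139.5 248.7] yaw 38.6 F [ 1.  -0.1 -0.9] w 49.7 ff 42.1 q [-31.  18.  13. 106.  -5.  56.  23.]
511,253,230,38.6 -> [[74.5, 88.6, 18.7], [-0.001, -0.001, -0.001]] |d| 117.0 deg 0.1
511,253,160,38.6 -> [[0.0, 0.0, 70.0], [0.0, 0.0, 0.0]] |d| 70.0 deg 0.0
```

>>> apply_moves:
  moves:
    - [[25,30,5],[0,0,0]]
    - [[50,60,10],[0,0,0]]
    - [[74,88,19],[0,0,0]]
    - [[74,88,40],[0,0,0]]
    - [[74,88,60],[0,0,0]]

```text
time: 16.85
eef_pos: [510.4, 252.5, 187.7]
orientation: [[-0.626, 0.78, -0.002], [0.78, 0.626, 0.001], [0.002, -0.001, -1.0]]
force: [0.2, -0.5, -0.9]
gripper_width: 50.0
finger_force: 42.1
```

>>> apply_moves:
  moves:
    - [[0,1,15],[0,0,0]]
    - [[0,1,24],[0,0,0]]
    - [[0,1,25],[0,0,0]]
    - [[0,1,25],[0,0,0]]

```text
time: 17.25
eef_pos: [511.6, 251.6, 163.7]
orientation: [[-0.624, 0.781, -0.002], [0.781, 0.624, 0.0], [0.002, -0.001, -1.0]]
force: [0.6, -0.5, -0.7]
gripper_width: 50.1
finger_force: 42.1
```

```bash
python3 go.py 511,253,159.5,38.6
```

```text
t 17.25 p [511.6 251.6 163.7] yaw 38.6 F [ 0.6 -0.5 -0.7] w 50.1 ff 42.1 q [-37.  28.  10. 104.  -6.  48.  14.]
511,253,159.5,38.6 -> [[1.5, 0.4, 4.2], [-0.001, -0.002, 0.0]] |d| 4.0 deg 0.1
```

>>> apply_moves:
  moves:
    - [[0,0,1.5],[0,0,0]]
    - [[0,0,3],[0,0,0]]
    - [[0,0,4],[0,0,0]]
    - [[0,0,4],[0,0,0]]

```text
time: 17.65
eef_pos: [511.6, 251.8, 159.5]
orientation: [[-0.624, 0.781, -0.002], [0.781, 0.624, 0.001], [0.002, -0.001, -1.0]]
force: [-0.9, 0.3, 2.4]
gripper_width: 49.7
finger_force: 42.2
```

>>> apply_moves:
  moves:
    - [[0,0,0],[0,0,0]]
    - [[0,0,0],[0,0,0]]
    - [[0,0,-8],[0,0,0]]
    - [[0,0,-45],[0,0,0]]
    - [[0,0,-90],[0,0,0]]
  hand: 0.6

```text
time: 18.15
eef_pos: [510.8, 251.1, 249.4]
orientation: [[-0.624, 0.781, -0.005], [0.781, 0.624, -0.002], [0.002, -0.005, -1.0]]
force: [1.0, 0.8, 0.8]
gripper_width: 68.0
finger_force: 0.0
```

```bash
python3 go.py 500,50,260,38.6 510,-160,250,38.6 520,-213,150,38.6
```

```text
t 18.15 p [510.8 251.1 249.4] yaw 38.6 F [1.  0.8 0.8] w 68.0 ff 0.0 q [-38.  24.  11.  97.  -5.  60.  13.]
500,50,260,38.6 -> [[-150.4, -134.0, -10.2], [-0.005, -0.002, 0.0]] |d| 202.0 deg 0.3
510,-160,250,38.6 -> [[-170.4, -123.2, 10.0], [0.0, 0.0, 0.0]] |d| 210.0 deg 0.0
520,-213,150,38.6 -> [[-47.7, -25.3, 100.0], [0.0, 0.0, 0.0]] |d| 114.0 deg 0.0
```

>>> apply_moves:
  moves:
    - [[-30,-27,-5],[0,0,0]]
    - [[-60,-54,-10],[0,0,0]]
    - [[-90,-80,-10],[0,0,0]]
    - [[-120,-107,-10],[0,0,0]]
    - [[-150,-134,-10],[-0.005,-0.002,0]]

```text
time: 18.65
eef_pos: [500.5, 49.3, 259.9]
orientation: [[-0.624, 0.781, 0.004], [0.781, 0.624, 0.002], [-0.001, 0.004, -1.0]]
force: [-0.4, -0.3, 0.0]
gripper_width: 68.3
finger_force: 0.0
```

>>> apply_moves:
  moves:
    - [[-34,-25,2],[0,0,0]]
    - [[-68,-50,4],[0,0,0]]
    - [[-102,-74,6],[0,0,0]]
    - [[-136,-99,8],[0,0,0]]
    - [[-170,-123,10],[0,0,0]]

```text
time: 19.15
eef_pos: [510.5, -160.5, 249.5]
orientation: [[-0.624, 0.781, 0.004], [0.781, 0.624, 0.002], [-0.001, 0.004, -1.0]]
force: [0.9, -0.1, 0.1]
gripper_width: 68.7
finger_force: 0.0
```

>>> apply_moves:
  moves:
    - [[-25,-14,10],[0,0,0]]
    - [[-48,-25,40],[0,0,0]]
    - [[-48,-25,80],[0,0,0]]
    - [[-48,-25,100],[0,0,0]]
    - [[-48,-25,100],[0,0,0]]
  hand: 0.9

```text
time: 19.65
eef_pos: [519.9, -211.2, 146.5]
orientation: [[-0.624, 0.782, -0.002], [0.782, 0.624, 0.003], [0.004, 0.001, -1.0]]
force: [-1.0, -0.3, -0.5]
gripper_width: 81.4
finger_force: 0.0
```

```bash
python3 go.py 520,-213,25,38.6
python3 - <<'E'
from h import *
f=grab("wrist"); print(pots(f,[(521,-213)],[63]))
f=grab("top");np.savez("t9.npz",**f); print(pots(f,[(521,-213),(511,252),(583,242)],[63,195,211]))
E
```

```text
t 19.65 p [ 519.9 -211.2  146.5] yaw 38.6 F [-1.  -0.3 -0.5] w 81.4 ff 0.0 q [  7.  30.  16. 106. -11.  46.  67.]
520,-213,25,38.6 -> [[-2.0, -1.1, 121.5], [0.001, -0.004, -0.0]] |d| 122.0 deg 0.2
[([519.4, -214.5], 25.6, 3594)]
[([520.5, -213.1], 25.5, 238), ([511.2, 252.5], 25.4, 304), ([582.6, 239.0], 28.4, 387)]
```

>>> apply_moves:
  moves:
    - [[-2,-1,30],[0,0,0]]
    - [[-2,-1,60],[0,0,0]]
    - [[-2,-1,90],[0,0,0]]
    - [[-2,-1,112],[0,-0.004,0]]
    - [[-2,-1,119],[0,-0.004,0]]

```text
time: 20.25
eef_pos: [522.5, -213.3, 29.5]
orientation: [[-0.625, 0.781, 0.005], [0.781, 0.625, -0.001], [-0.004, 0.004, -1.0]]
force: [-0.1, -0.2, 0.3]
gripper_width: 81.0
finger_force: 0.0
```

>>> apply_moves:
  moves:
    - [[0,0,0],[0,0,0]]
    - [[0,0,0],[0,0,0]]
    - [[0,0,0],[0,0,0]]
    - [[0,0,0],[0,0,0]]
    - [[0,0,0],[0,0,0]]
  hand: -1
  force: 40

```text
time: 20.75
eef_pos: [523.4, -214.1, 31.6]
orientation: [[-0.624, 0.781, 0.008], [0.781, 0.624, -0.002], [-0.007, 0.005, -1.0]]
force: [-0.8, -0.1, 7.6]
gripper_width: 49.9
finger_force: 40.7
```

```bash
python3 go.py 520,-213,150,38.6 510,-160,250,38.6 500,20,250,38.6 504,181,230,38.6
```

```text
t 20.75 p [ 523.4 -214.1   31.6] yaw 38.6 F [-0.8 -0.1  7.6] w 49.9 ff 40.7 q [ 10.  39.  12. 112. -15.  30.  71.]
520,-213,150,38.6 -> [[2.2, -1.3, -118.4], [0.005, 0.007, 0.0]] |d| 118.0 deg 0.5
510,-160,250,38.6 -> [[47.7, 25.3, -100.0], [0.0, 0.0, 0.0]] |d| 114.0 deg 0.0
500,20,250,38.6 -> [[146.9, 104.5, 0.0], [0.0, 0.0, 0.0]] |d| 180.0 deg 0.0
504,181,230,38.6 -> [[123.3, 103.6, 20.0], [0.0, 0.0, 0.0]] |d| 162.0 deg 0.0
```

>>> apply_moves:
  moves:
    - [[0,0,-15],[0,0,0]]
    - [[0,0,-60],[0,0,0]]
    - [[0,0,-105],[0,0,0]]
    - [[2,-1,-150],[0.005,0.007,0]]
    - [[10,2,-195],[0.005,0.007,0]]

```text
time: 21.25
eef_pos: [516.2, -205.2, 227.8]
orientation: [[-0.623, 0.782, -0.001], [0.782, 0.623, 0.0], [0.001, -0.001, -1.0]]
force: [1.3, -0.8, -0.3]
gripper_width: 49.8
finger_force: 42.0
```

>>> apply_moves:
  moves:
    - [[20,10,-22],[0,0,0]]
    - [[55,35,-22],[0,0,0]]
    - [[93,60,-22],[0,0,0]]
    - [[130,85,-22],[0,0,0]]
    - [[165,110,-22],[0,0,0]]

```text
time: 21.75
eef_pos: [499.0, -5.0, 248.2]
orientation: [[-0.624, 0.781, -0.001], [0.781, 0.624, 0.002], [0.002, 0.0, -1.0]]
force: [0.9, -0.4, -1.3]
gripper_width: 49.7
finger_force: 42.1
```

```bash
python3 go.py 504,181,235,38.6
```

```text
t 21.75 p [499.   -5.  248.2] yaw 38.6 F [ 0.9 -0.4 -1.3] w 49.7 ff 42.1 q [-17.  18.  17. 107.  -6.  56.  41.]
504,181,235,38.6 -> [[142.2, 120.0, 13.5], [0.0, -0.002, 0.0]] |d| 187.0 deg 0.1
```

>>> apply_moves:
  moves:
    - [[35,30,0],[0,0,0]]
    - [[70,60,0],[0,0,0]]
    - [[106,90,0],[0,0,0]]
    - [[142,120,12],[0,0,0]]
    - [[142,120,40],[0,0,0]]

```text
time: 22.25
eef_pos: [505.2, 187.8, 209.2]
orientation: [[-0.631, 0.775, 0.002], [0.775, 0.631, 0.007], [0.004, 0.006, -1.0]]
force: [0.5, -0.4, -1.7]
gripper_width: 49.4
finger_force: 42.1
```

>>> apply_moves:
  moves:
    - [[0,0,20],[0,0,0]]
    - [[0,0,35],[0,0,0]]
    - [[0,0,41],[0,0,0]]
    - [[0,0,42],[0,0,0]]

```text
time: 22.65
eef_pos: [504.3, 179.0, 165.4]
orientation: [[-0.624, 0.781, -0.003], [0.781, 0.624, 0.001], [0.003, -0.002, -1.0]]
force: [0.5, -0.5, -0.9]
gripper_width: 49.5
finger_force: 42.1
```

```bash
python3 go.py 504,181,163,38.6
```

```text
t 22.65 p [504.3 179.  165.4] yaw 38.6 F [ 0.5 -0.5 -0.9] w 49.5 ff 42.1 q [-33.  26.  12. 109.  -7.  46.  22.]
504,181,163,38.6 -> [[1.7, 1.0, 2.4], [-0.002, -0.003, 0.0]] |d| 3.0 deg 0.2
```

>>> apply_moves:
  moves:
    - [[1,1,1],[0,0,0]]
    - [[1,1,2],[0,0,0]]
    - [[1,1,3.5],[0,0,0]]
    - [[1,1,3.5],[0,0,0]]

```text
time: 23.05
eef_pos: [504.9, 180.8, 162.0]
orientation: [[-0.624, 0.781, -0.002], [0.781, 0.624, 0.002], [0.003, -0.0, -1.0]]
force: [0.2, 1.0, 1.4]
gripper_width: 49.7
finger_force: 42.2
```

>>> apply_moves:
  moves:
    - [[0,0,0],[0,0,0]]
    - [[0,0,0],[0,0,0]]
    - [[0,0,-8],[0,0,0]]
    - [[0,0,-45],[0,0,0]]
    - [[0,0,-90],[0,0,0]]
  hand: 0.6

```text
time: 23.55
eef_pos: [503.8, 180.0, 252.0]
orientation: [[-0.624, 0.781, -0.006], [0.781, 0.624, -0.001], [0.003, -0.005, -1.0]]
force: [2.2, 0.1, 0.3]
gripper_width: 68.5
finger_force: 0.0
```

```bash
python3 go.py 551,-47,250,38.6
python3 - <<'E'
from h import *
f=grab("top");np.savez("t10.npz",**f); print(pots(f,[(551,-47),(561,27),(488,36),(478,-37),(511,252),(583,242),(504,181)],[178,170,178,170,195,211,195],60))
E
```

```text
t 23.55 p [503.8 180.  252. ] yaw 38.6 F [2.2 0.1 0.3] w 68.5 ff 0.0 q [-34.  21.  14. 102.  -6.  59.  20.]
551,-47,250,38.6 -> [[-206.8, -104.8, 1.8], [-0.005, -0.003, 0.0]] |d| 232.0 deg 0.3
[([551.0, -47.3], 28.8, 360), ([561.7, 27.5], 31.5, 434), ([488.1, 35.9], 28.5, 361), ([479.0, -37.6], 31.5, 435), None, None, None]
```

>>> apply_moves:
  moves:
    - [[-42,-21,0],[0,0,0]]
    - [[-84,-42,0],[0,0,0]]
    - [[-126,-64,0],[0,0,0]]
    - [[-168,-85,0],[0,0,0]]
    - [[-207,-105,2],[-0.005,-0.003,0]]
  hand: 0.85

```text
time: 24.1
eef_pos: [552.4, -49.1, 250.2]
orientation: [[-0.624, 0.782, 0.004], [0.782, 0.624, 0.002], [-0.001, 0.004, -1.0]]
force: [0.5, -0.3, 0.0]
gripper_width: 79.2
finger_force: 0.0
```

>>> apply_moves:
  moves:
    - [[0,0,0],[0,0,0]]
    - [[0,0,0],[0,0,0]]
    - [[0,0,20],[0,0,0]]
    - [[0,0,40],[0,0,0]]
    - [[0,0,40],[0,0,0]]

```text
time: 24.6
eef_pos: [550.7, -44.6, 207.4]
orientation: [[-0.626, 0.78, -0.001], [0.78, 0.626, 0.003], [0.003, 0.001, -1.0]]
force: [-0.3, 0.1, -0.2]
gripper_width: 79.2
finger_force: 0.0
```

```bash
python3 go.py 551,-47.5,131,38.6
python3 - <<'E'
from h import *
f=grab("wrist");save(f,"w11"); print(pots(f,[(551,-47)],[178],60))
f=grab("top");np.savez("t11.npz",**f); print(pots(f,[(511,252),(583,242),(504,181)],[195,211,195],40))
E
```

```text
t 24.6 p [550.7 -44.6 207.4] yaw 38.8 F [-0.3  0.1 -0.2] w 79.2 ff 0.0 q [-11.  25.  16. 103.  -8.  53.  47.]
551,-47.5,131,38.6 -> [[-2.7, -1.6, 76.4], [0.001, -0.003, 0.003]] |d| 77.0 deg 0.2
[([550.2, -48.2], 28.7, 7095)]
[([511.2, 252.7], 25.4, 304), ([582.5, 239.0], 28.4, 387), ([504.3, 182.1], 25.6, 299)]
```

View pics/w11.png

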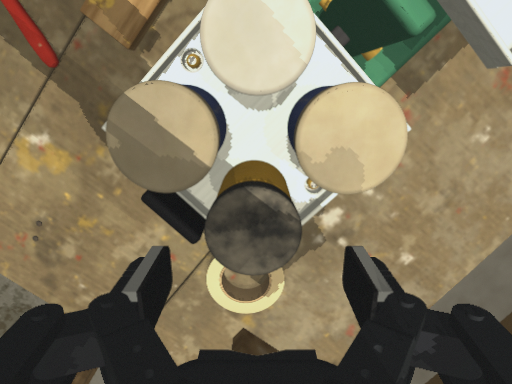

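>>> apply_moves:
  moves:
    - [[-3,-2,15],[0,0,0]]
    - [[-3,-2,35],[0,0,0]]
    - [[-3,-2,55],[0,0,0]]
    - [[-3,-2,72],[0,0,0]]
    - [[-3,-2,74],[0,0,0]]

```text
time: 25.2
eef_pos: [552.3, -49.4, 134.8]
orientation: [[-0.625, 0.781, 0.002], [0.781, 0.625, 0.002], [0.001, 0.003, -1.0]]
force: [-0.9, 0.2, 0.5]
gripper_width: 78.9
finger_force: 0.0
```

>>> apply_moves:
  moves:
    - [[0,0,0],[0,0,0]]
    - [[0,0,0],[0,0,0]]
    - [[0,0,0],[0,0,0]]
    - [[0,0,0],[0,0,0]]
    - [[0,0,0],[0,0,0]]
  hand: -1
  force: 50

```text
time: 25.7
eef_pos: [553.5, -50.2, 136.7]
orientation: [[-0.624, 0.781, 0.005], [0.781, 0.624, 0.002], [-0.002, 0.006, -1.0]]
force: [-0.9, 1.1, 6.5]
gripper_width: 55.6
finger_force: 52.3
```

```bash
python3 go.py 551,-47.5,240,38.6 500,30,255,38.6 576,170,250,38.6
```

```text
t 25.7 p [553.5 -50.2 136.7] yaw 38.6 F [-0.9  1.1  6.5] w 55.6 ff 52.3 q [ -9.  30.  14. 108. -10.  43.  50.]
551,-47.5,240,38.6 -> [[3.5, 0.3, -103.3], [0.006, 0.002, 0.0]] |d| 103.0 deg 0.3
500,30,255,38.6 -> [[92.4, 8.5, -15.0], [0.0, 0.0, 0.0]] |d| 94.0 deg 0.0
576,170,250,38.6 -> [[62.0, 146.7, 5.0], [0.0, 0.0, 0.0]] |d| 159.0 deg 0.0
```

>>> apply_moves:
  moves:
    - [[0,0,-10],[0,0,0]]
    - [[0,0,-35],[0,0,0]]
    - [[0,0,-70],[0,0,0]]
    - [[3,0,-105],[0.006,0.002,0]]
    - [[3,0,-118],[0.006,0.002,0]]

```text
time: 26.2
eef_pos: [551.4, -48.1, 257.4]
orientation: [[-0.624, 0.781, 0.002], [0.781, 0.624, -0.0], [-0.001, 0.001, -1.0]]
force: [0.7, 0.3, -1.2]
gripper_width: 55.6
finger_force: 53.6
```

>>> apply_moves:
  moves:
    - [[36,36,0],[0,0,0]]
    - [[72,72,0],[0,0,0]]
    - [[108,108,0],[0,0,0]]
    - [[144,144,0],[0,0,0]]
    - [[154,155,0],[0,0,0]]

```text
time: 26.7
eef_pos: [574.6, 175.8, 253.5]
orientation: [[-0.63, 0.777, -0.003], [0.777, 0.63, 0.003], [0.004, -0.001, -1.0]]
force: [-0.4, 0.8, -2.1]
gripper_width: 55.6
finger_force: 53.7
```

```bash
python3 go.py 576,170,180,38.6
python3 - <<'E'
from h import *
f=grab("wrist");save(f,"w12");np.savez("w12.npz",**f); print(pots(f,[(511,252),(504,181)],[190,190],40)); P=cloud(f); s=ctrl.observe()
f=grab("top"); print(pots(f,[(511,252),(582,240),(504,181)],[190,205,190],40))
E
```

```text
t 26.7 p [574.6 175.8 253.5] yaw 39.0 F [-0.4  0.8 -2.1] w 55.6 ff 53.7 q [-31.  26.  14.  92.  -7.  62.  25.]
576,170,180,38.6 -> [[-5.7, -2.5, 73.5], [-0.001, -0.004, 0.007]] |d| 74.0 deg 0.5
[([510.4, 252.1], 25.6, 6056), ([502.9, 182.3], 25.6, 4933)]
[None, None, None]
```

View pics/w12.png

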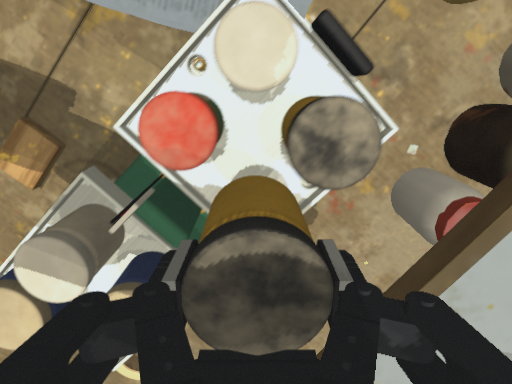

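>>> apply_moves:
  moves:
    - [[-3,-1,10],[0,0,0]]
    - [[-5,-2,30],[0,0,0]]
    - [[-5,-2,55],[0,0,0]]
    - [[-5,-2,75],[0,0,0]]
    - [[-5,-2,82],[0,0,0]]

```text
time: 27.3
eef_pos: [575.5, 161.0, 169.0]
orientation: [[-0.622, 0.783, -0.006], [0.783, 0.622, -0.002], [0.002, -0.006, -1.0]]
force: [-0.2, 0.2, -1.6]
gripper_width: 55.4
finger_force: 53.7
```

>>> apply_moves:
  moves:
    - [[0,0,3],[0,0,0]]
    - [[0,0,7],[0,0,0]]
    - [[0,0,11],[0,0,0]]
    - [[0,0,15],[0,0,0]]
    - [[0,0,15],[0,0,0]]

```text
time: 27.8
eef_pos: [576.5, 163.8, 155.9]
orientation: [[-0.624, 0.781, -0.003], [0.781, 0.624, -0.0], [0.002, -0.003, -1.0]]
force: [-0.2, -0.7, 1.7]
gripper_width: 55.2
finger_force: 53.7
```

```bash
python3 go.py 576,170,152.5,38.6
```

```text
t 27.8 p [576.5 163.8 155.9] yaw 38.6 F [-0.2 -0.7  1.7] w 55.2 ff 53.7 q [-29.  32.  13. 100.  -9.  50.  27.]
576,170,152.5,38.6 -> [[5.2, 3.4, 3.4], [-0.003, -0.002, 0.0]] |d| 7.0 deg 0.2
```

>>> apply_moves:
  moves:
    - [[0,0,-8],[0,0,0]]
    - [[0,0,-14],[0,0,0]]
    - [[3,2,-16],[0,0,0]]
    - [[5,3,-16],[0,0,0]]
    - [[5,3,-16],[0,0,0]]

```text
time: 28.3
eef_pos: [575.7, 170.4, 172.1]
orientation: [[-0.625, 0.781, -0.003], [0.781, 0.625, 0.0], [0.002, -0.002, -1.0]]
force: [-0.3, 0.4, -2.1]
gripper_width: 56.0
finger_force: 53.7
```

>>> apply_moves:
  moves:
    - [[0,0,5],[0,0,0]]
    - [[0,0,10],[0,0,0]]
    - [[0,0,14],[0,0,0]]
    - [[0,0,18],[0,0,0]]
    - [[0,0,18],[0,0,0]]

```text
time: 28.8
eef_pos: [575.5, 169.4, 153.3]
orientation: [[-0.624, 0.781, -0.004], [0.781, 0.624, -0.001], [0.002, -0.004, -1.0]]
force: [-0.5, 0.8, -0.8]
gripper_width: 55.7
finger_force: 53.7
```

```bash
python3 go.py 576,170,152.5,38.6
```

```text
t 28.8 p [575.5 169.4 153.3] yaw 38.6 F [-0.5  0.8 -0.8] w 55.7 ff 53.7 q [-29.  32.  13. 100.  -9.  50.  26.]
576,170,152.5,38.6 -> [[0.1, 0.8, 0.8], [-0.004, -0.002, 0.0]] |d| 1.0 deg 0.2
```

>>> apply_moves:
  moves:
    - [[0,0,0.5],[0,0,0]]
    - [[0,0,0.5],[0,0,0]]
    - [[0,0,0.5],[0,0,0]]
    - [[0,0,-10],[0,0,0]]
    - [[0,0,-35],[0,0,0]]
  hand: 0.6

```text
time: 29.3
eef_pos: [574.9, 169.4, 188.5]
orientation: [[-0.624, 0.781, -0.006], [0.781, 0.624, -0.001], [0.003, -0.006, -1.0]]
force: [0.1, 0.3, 0.6]
gripper_width: 68.3
finger_force: 0.0
```

>>> apply_moves:
  moves:
    - [[0,0,-40],[0,0,0]]
    - [[0,0,-80],[0,0,0]]
    - [[-40,-20,-100],[0,0,0]]
    - [[-80,-40,-110],[0,0,0]]
    - [[-120,-60,-110],[0,0,0]]

```text
time: 29.8
eef_pos: [605.3, 37.1, 302.2]
orientation: [[-0.625, 0.781, 0.001], [0.781, 0.625, 0.0], [-0.001, 0.001, -1.0]]
force: [1.5, 0.1, 0.1]
gripper_width: 68.5
finger_force: 0.0
```

>>> apply_moves:
  moves:
    - [[-40,-20,0],[0,0,0]]
    - [[-80,-50,0],[0,0,0]]
    - [[-120,-80,0],[0,0,0]]
    - [[-150,-110,0],[0,0,0]]
    - [[-150,-110,0],[0,0,0]]

```text
time: 30.3
eef_pos: [610.0, -156.0, 300.4]
orientation: [[-0.616, 0.788, -0.003], [0.788, 0.616, -0.005], [-0.002, -0.005, -1.0]]
force: [-0.4, 1.3, 0.1]
gripper_width: 68.6
finger_force: 0.0
```

>>> apply_moves:
  moves:
    - [[0,0,0],[0,0,0]]
    - [[0,0,0],[0,0,0]]
    - [[0,0,0],[0,0,0]]
    - [[0,0,0],[0,0,0]]
    - [[0,0,0],[0,0,0]]

```text
time: 30.8
eef_pos: [612.1, -146.5, 299.1]
orientation: [[-0.625, 0.78, -0.003], [0.78, 0.625, -0.0], [0.002, -0.002, -1.0]]
force: [-0.3, -1.0, 0.5]
gripper_width: 68.5
finger_force: 0.0
```

```bash
cat > lev.py <<'E'
from h import *
s=ctrl.observe(); print(s["time"],s["eef_pos"].round(),s["force"].round(1))
f=grab("top"); np.savez("t13.npz",**f); P=cloud(f)
b=grab("scene")["pixels"]; cv2.imwrite("pics/e.png",np.vstack([cv2.resize(f["pixels"][120:225,165:325],(640,420)) [:300],cv2.resize(b[110:250,180:380],(640,448))[:300]])[:,:,::-1])
def z(x,y,r=9):
    q=P[np.hypot(P[...,0]-x,P[...,1]-y)<r][:,2]; return np.nanmedian(q).round(1) if len(q) else None
print("L floor",z(543,213),"R floor",z(519,-5),"z at pots",{n:z(*p) for n,p in dict(green=(504,181),red=(511,252),ob=(582,239),oa=(575,170),b1=(561,27),w=(488,36),b2=(478,-37)).items()})
E
python3 lev.py
```

```text
30.8 [ 612. -146.  299.] [-0.3 -1.   0.5]
L floor 114.9 R floor 114.7 z at pots {'green': np.float64(178.6), 'red': np.float64(177.9), 'ob': np.float64(194.5), 'oa': np.float64(194.8), 'b1': np.float64(184.8), 'w': np.float64(193.4), 'b2': np.float64(185.2)}
```

View pics/e.png

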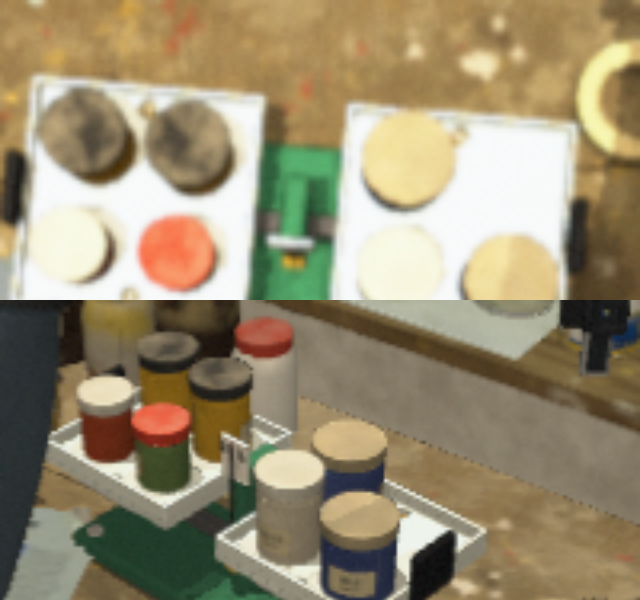

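Run:
```python
from h import *
for n in("t13.npz","top0.npz"):
    f=dict(np.load(n)); P=cloud(f); m=((P[...,2]>55)&(P[...,2]<95)&(P[...,0]>-100)&(P[...,0]<660)).astype(np.uint8)
    k,l,st,c=cv2.connectedComponentsWithStats(m)
    for i in range(1,k):
        if st[i,4]>60: q=P[l==i]; print(n,st[i],q.mean(0).round(),q.std(0).round())
save(dict(np.load("t13.npz")),"t13")
```

```text
t13.npz [103 140  28  61 348] [547. 454.  77.] [44. 20. 12.]
t13.npz [  0 152  26  39 332] [553. 734.  77.] [31. 13. 11.]
t13.npz [125 175  25  26 133] [505. 395.  78.] [19. 14. 10.]
t13.npz [253 334  31  39 172] [54. 38. 79.] [24. 26. 11.]
top0.npz [103 140  27  61 356] [548. 454.  76.] [43. 19. 12.]
top0.npz [  0 152  26  39 347] [553. 734.  77.] [31. 13. 12.]
top0.npz [338 168  18  18 239] [ 520. -212.   62.] [13. 13.  2.]
top0.npz [213 171  22   7 125] [537. 148.  68.] [ 5. 18.  4.]
top0.npz [125 175  25  26 127] [505. 394.  77.] [19. 15. 11.]
top0.npz [316 211  17  18 238] [ 396. -140.   63.] [13. 13.  2.]
top0.npz [351 221  22  20 340] [ 362. -243.   78.] [14. 15.  4.]
top0.npz [253 334  52  37 244] [57. 17. 80.] [20. 41. 10.]
```

View pics/t13.png

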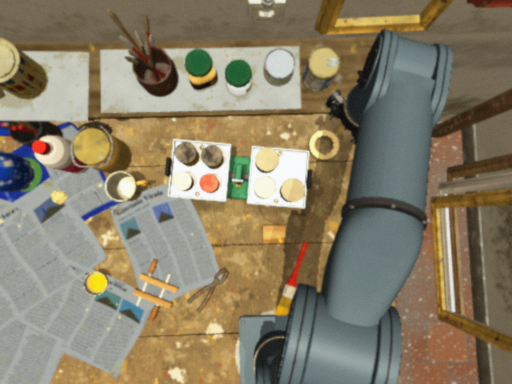

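```bash
python3 -c "
from cell import ctrl
print(ctrl.job_done())"
```

```text
the job is handed in; nothing more can be done
None
```

I seated the left pan on both pegs with its tab outward and shared all seven pots 4 left / 3 right. Before hand-in both pan floors read about 115 mm (level) and every pot stood upright. I did not move or touch the mug, tape or offcut. The job is handed in, but no verdict was returned.

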